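Turn the biscuit over onto the serving board

ROBOT

A 6-joint arm with a two-finger parallel gripper is mounted at the origin on the work surface. World frame = base frame: x ahead of the robot, y to its left, z up, the work surface at z = 0. Lengths are in m, angles in degrees, forces in N, time in s.
With the tool pointing down it reaches from about 0.375 to 0.9 m from the base axis. Payload 3.1 kg.
Tool frame: the origin (TCP) lies between the finger pads; the fingertips stand 22 mm ahead of it and the grasp point (between the pads) lies 3 mm ahead of it (bot.tip_extent is the distance from the TCP to the fingertips, in m); y points along the fingers, z is the direction in which the jaws open and shut, and the axes are right-handed (so a half turn about y gives the same grasp; the last joint's range is limited). The gripper opens to 87 mm and grips with 3 to 60 N. Pads are 19 mm wide; open, the fingers measure 117 mm over their backs; the gripper's body (75 mm by 190 mm) begins 51 mm behind the grasp point.
Start: joints at [-87.176, 30.224, 82.088, -0, 67.689, -10.227], TCP at [0.141, -0.609, 0.245] pointing down, gripper open.
Joint ranges: [-176.69, 176.69], [-43.24, 126.21], [12.49, 139.97], [-82, 262], [0, 151.66], [-163.58, 163.58]. Speed limits (degrees/s): [159.86, 159.86, 180, 180, 180, 180].

INTERFACE

Orientations are given as a 3x3 rotation matrix whose columns are the frame's x, y, z axes.
In Python, from rig import bot, eyes, models gives the robot as it stands. The module is installed in compiled form; this text tells all that it offers.
- The arm moves only by the tool arm_command, never from a script. Its arguments are lists of equal length, an entry for each row: "translation": the shift along the tool's x, y, z each as a share of 0.08 m, from -1 to 1, a list of three; "rotation": the turn, a rotation vector about the tool's x, y, z each as a share of 60 degrees, from -1 to 1, a list of three; "grip": the closure, from -1 (fully open) to 1 (shut), so that 0 is half open. In form: {"translation": [[x, y, z], ...], "rotation": [[rx, ry, rz], ...], "grip": [grip, ...]}. A call has 1 to 5 rows; each row is the pose to reach, as a shift and turn from the pose commanded when the call began, along the tool's axes at that moment; what a row does not reach only later rows make up. A row lasts 1/10 s, in which the tool goes at most 50 mm and 8.59 degrees, less where a joint would pass 70% of its speed; a pose out of reach is approached as far as the arm can. A call with a number of a shift or a turn outside -1 to 1 is refused whole. A call with a gripper value outside its range is refused whole. The fingers move at their own pace and stop on an object; the grip force is fixed at half the most. Time passes only in rows, so rows that repeat a pose let the fingers close. It gives the time, the measured TCP pose, the force and the opening at its end, in the units of the state.
- bot.read_state(): the state, without advancing time (a new reading comes with each control period).
- eyes.capture(name): name is "scene" or "top" or "wrist"; returns a dict with "image" (384x512x3 uint8, blue, green, red), "mtx" (3x3 intrinsics, pixels), "rvec" (rotation vector, rad) and "tvec" (3), from world to camera coordinates, as OpenCV has them; the wrist camera has in their place "hand_eye" (4x4, takes a point from camera to tool coordinates, whose origin is the TCP and whose axes are the tool frame's). Camera axes: x right, y down, z forward; pixel columns grow to the right and rows downward; lengths in m; the calibration is good to about 2 mm. A picture is of the moment at which its call begins: read the wrist's pose just before it. There is no depth.
- bot.hand_in(): hands the job in, once; it reports no verdict.
Trained networks look in the newest picture that a camera, given by its name, has taken for a name from the list of things; names that differ only in an ending like _2 or _b are one class to them, and where a whole thing is asked for, a point or a joint stands for the part that bears it (a point fixed in the world has none). Each returns a list of dicts, best first, with "conf" (0 to 1); they miss things now and then, are a little off and sometimes report something else, mostly with a low value. They report only what shows in the picture. A call takes as long as a camera call. They do not tell look-alikes from the thing itself.
- models.recognise(camera, thing): "extent" ([left, top, right, bottom] as shares, 0 to 1, of the picture: columns of its width, rows of its height, round what is visible of it).
- models.spot_point(camera, thing): "point" ([column, row] as shares, 0 to 1, of the picture: columns of its width, rows of its height: a listed point, or the origin of a listed thing).
The state is a dict: "time_s": time; "joint_positions": joint angles; "qvel": joint speeds; "tau": joint torques, N m; "position": TCP position; "tcp_rot": TCP orientation; "force": force on the tool from outside, world axes, zero at the start; "moment": the same for the moment, N m; "opening": opening from 0.0 (shut) to 1.0 (fully open).
Only numpy, scipy, OpenCV 4.12 (cv2) and the standard library are available. Lean on these libraries where they do the work, as an engineer would, in place of code of your own. Each camera call takes 0.05 s, during which the arm holds its last target. There are 200 camera calls.

TASK

Take the spatula from its clay rest and use it to turn the pale-side-up biscuit over from the baking sheet onto the wooden board beside it, so that it ends flat and wholly on the board, overhanging no edge, with its browned, dotted side up. Never touch the biscuit with the gripper, and leave the other things on the shelf where they are. Then lay the spatula back in its rest as it was, handle in the saddle and blade flat on the shelf.

Things in the scene. Friction and masses are not known exactly. Their poses are not given: they have to be found in the camera images.
- station: Fixed: a flat rimless aluminium baking sheet, 260 (x) by 240 (y) by 4 mm, on the +y side, butted against a pale wooden serving board, 260 (x) by 200 (y) by 16 mm, on the -y side. Origin on the shelf (z = 0) under the middle of the edge where they meet: sheet y 0 to 240, board y -200 to 0. The board's top is 12 mm above the sheet: this step is a stop to push and lever the biscuit against. z up.
- board_edge (a point): Middle of the foot of that step, on the sheet's top surface (4 mm above the shelf).
- biscuit: Loose hard biscuit, 100 mm across, 14 thick, about 90 g, on the sheet, pale plain face up, browned dotted face down. Both faces are flat, 72 mm across, then bevelled out to a rim 5 to 9 mm above the lower face, so a blade slid along the sheet rides under. Origin: centre of the browned face; z out of the pale face (up at start, down at end). Rim starts 15 to 60 mm from the step.
- biscuit_center (a point): Centre of the biscuit (middle of its thickness, 7 mm from either face).
- spatula: Loose, 130 g. x points along it to the blade tip, z up; origin at the height of the blade's underside, below the grip point. Steel blade 2 mm thick, 70 wide (y), x 75 to 160. A bar rises from it to the dark wooden handle: x -85 to 45, 18 wide, z 34 to 56 mm, level. Starts with the blade flat on the shelf, the handle in the rest. Centre of mass near x = 10.
- spatula_grip (a point): Grip point: centre of the handle section at x = 0, z = 45 mm of the spatula; pinch across the 18 mm width here from above.
- spatula_tip (a point): Middle of the blade's front edge, underside (x = 160 mm, z = 0 of the spatula).
- rest: Fixed brown clay spatula rest: saddle block 30 (x) by 70 (y) mm, its floor 34 mm above the shelf, between two lugs 46 mm apart that rise to 56 mm. Origin on the shelf under the saddle; x runs along the handle towards the blade. At the start the spatula's origin is about 65 mm along +x from it, same yaw, the saddle carrying the rear of the handle.
- teapot: Aluminium teapot with hinged lid, about 145 mm diameter and 140 mm high, loose; origin at the centre of its underside. Leave alone.
- cup_stack: Stack of white ceramic cups, 74 mm across, 104 mm high, loose; origin under its centre. Leave alone.
- canister: Yellow plastic canister with orange twist cap, 84 mm across, 117 mm high, loose; origin under its centre. Leave alone.
- jar: Small green glass jar with steel cap, 60 mm across, 85 mm high, loose; origin under its centre. Leave alone.
- biscuit_plate: White plate, 170 mm across, with a pile of three brown biscuits fixed on it, 40 mm high in all; origin under its centre. Leave alone.
- sugar_bowl: Blue ceramic bowl, 90 mm across, 50 mm high, loose; origin under its centre. Leave alone.
Mind the look-alikes: they are no part of the job. Several things look just like the biscuit: the one meant starts nearest to the robot's base.

How it is judged:
By the outcome, as a careful person would: the job done as asked, in the order asked, and still so for the second after the job is handed in, with the robot touching nothing.
It also fails if it takes over 67 s, if anything falls off the work surface, if the arm or the gripper's body presses on something with over 40 N, if the wrist force passes 120 N, or if a joint passes its speed limit or range.

## Working session

There is one attempt and no reset: what is moved stays moved. The work goes in short steps, Python scripts to look and compute and a tool call to move; the robot and the scene stay as the last step left them, time stands still between calls to the robot, and variables do not carry over. Pictures are saved under pics/ and viewed, about 8 in all and at most 12, crops included, and the job is handed in when it is done.

Besides the shell and the picture viewer there is one more tool, called as name(argument=value, ...) on one line, values as JSON. arm_command: Moves the arm, as the interface text tells. Shift numbers are shares of 0.08 m and turn numbers shares of 60 degrees, none past 1 either way. Its arguments: {"type":"object","properties":{"translation":{"type":"array"},"rotation":{"type":"array"},"grip":{"type":"array"}},"required":["translation","rotation","grip"]}

```bash
mkdir -p pics
cat > h.py <<'E'
import numpy as np, cv2
from rig import bot, eyes, models
def ray(c,px):
    """world ray (origin,dir) for pixel"""
    K=np.array(c["mtx"],float); d=np.linalg.inv(K)@np.array([px[0],px[1],1.0])
    if "rvec" in c:
        R,_=cv2.Rodrigues(np.array(c["rvec"],float)); t=np.array(c["tvec"],float).ravel()
        return -R.T@t, R.T@d
    s=c["state"]; H=np.array(c["hand_eye"]); Rt=np.array(s["tcp_rot"]).reshape(3,3)
    return np.array(s["position"])+Rt@H[:3,3], Rt@H[:3,:3]@d
def onz(c,px,z):
    o,d=ray(c,px); return o+d*(z-o[2])/d[2]
def cap(n):
    s=bot.read_state(); c=eyes.capture(n); c["state"]=s; return c
def proj(c,P):
    P=np.atleast_2d(np.array(P,float))
    if "rvec" in c: return cv2.projectPoints(P,np.array(c["rvec"],float),np.array(c["tvec"],float),np.array(c["mtx"],float),None)[0][:,0]
    s=c["state"];H=np.array(c["hand_eye"]);Rt=np.array(s["tcp_rot"]).reshape(3,3)
    q=((P-np.array(s["position"]))@Rt-H[:3,3])@H[:3,:3]; q=q@np.array(c["mtx"]).T
    return q[:,:2]/q[:,2:]
E
python3 - <<'E'
from h import *
print(bot.read_state(), bot.tip_extent)
ims=[]
for n in("top","scene"):
    c=cap(n); ims.append(c["image"]); cv2.imwrite(f"pics/{n}0.png",c["image"])
    for t,z in (("biscuit",.004),("biscuit_center",.011),("spatula",0),("spatula_grip",.045),("spatula_tip",0),("rest",0),("station",0),("board_edge",.004)):
        for r in models.spot_point(n,t)[:5]:
            p=np.array(r["point"])*[512,384]; print(n,t,round(r["conf"],2),p.round(0),onz(c,p,z).round(3))
E
```

```text
{'time_s': 0.0, 'joint_positions': array([-8.71772965e+01,  3.02783791e+01,  8.21579490e+01, -9.65063099e-04,
        6.76896653e+01, -1.02290301e+01]), 'qvel': array([-0.0192615 , -0.08722825, -0.03131339, -0.03415154,  0.04276327,
       -0.04238441]), 'tau': array([ 9.61874071e-05, -4.40043390e+01, -1.76592082e+01,  6.32988126e-02,
        5.81509375e-02, -1.69614987e-04]), 'position': array([ 0.14111493, -0.60813885,  0.24356921]), 'tcp_rot': array([[-9.74165130e-01, -1.23854661e-04,  2.25836855e-01],
       [-2.25836577e-01,  2.19556400e-03, -9.74162728e-01],
       [-3.75184675e-04, -9.99997582e-01, -2.16681280e-03]]), 'force': array([ 1.00057369, -0.2746534 ,  0.07435282]), 'moment': array([-0.08397394, -0.02134467,  0.08656747]), 'opening': 0.9976725988328262} 0.022
top biscuit 0.78 [110. 241.] [0.389 0.473 0.004]
top biscuit 0.66 [334. 150.] [ 0.724 -0.31   0.004]
top biscuit 0.6 [245. 213.] [0.493 0.006 0.004]
top biscuit_center 0.97 [244. 209.] [0.503 0.01  0.011]
top biscuit_center 0.77 [109. 241.] [0.386 0.474 0.011]
top biscuit_center 0.72 [331. 151.] [ 0.718 -0.298  0.
[... 155 characters left out ...]
.   ]
top rest 0.69 [148. 249.] [0.362 0.34  0.   ]
top station 0.84 [264. 217.] [ 0.479 -0.061  0.   ]
top board_edge 0.67 [272. 214.] [ 0.49  -0.088  0.004]
scene biscuit 0.8 [179. 197.] [ 0.731 -0.279  0.004]
scene biscuit 0.75 [425. 248.] [0.4   0.476 0.004]
scene biscuit 0.72 [285. 202.] [0.507 0.019 0.004]
scene biscuit_center 0.88 [427. 245.] [0.391 0.475 0.011]
scene biscuit_center 0.71 [178. 195.] [ 0.727 -0.285  0.011]
scene biscuit_center 0.57 [284. 198.] [0.502 0.01  0.011]
scene spatula 0.76 [388. 236.] [0.424 0.365 0.   ]
scene rest 0.63 [393. 224.] [0.365 0.352 0.   ]
scene station 0.71 [273. 193.] [ 0.494 -0.049  0.   ]
scene board_edge 0.82 [271. 190.] [ 0.492 -0.061  0.004]
```

```bash
python3 -c "
import cv2
a=cv2.imread('pics/top0.png');cv2.imwrite('pics/t0.png',cv2.resize(a,(800,600),interpolation=2))"
```

```text
(no output)
```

View pics/t0.png

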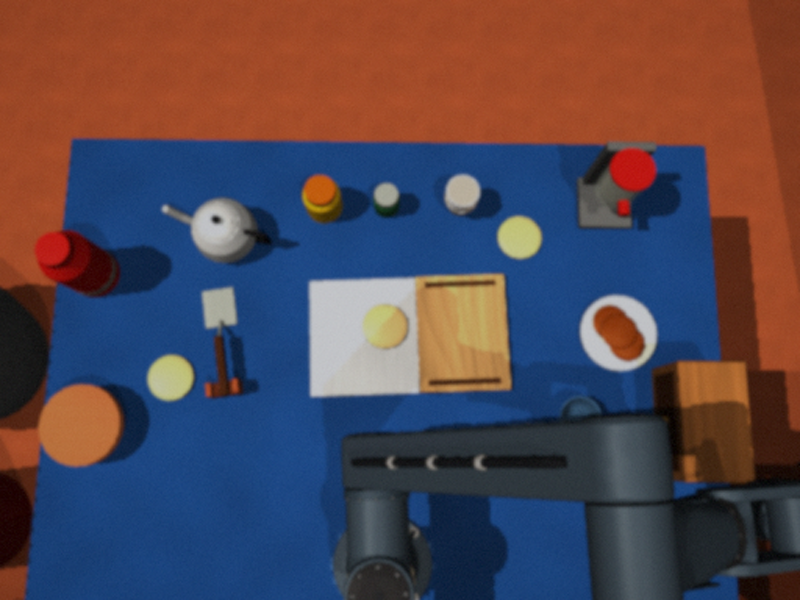

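View pics/scene0.png

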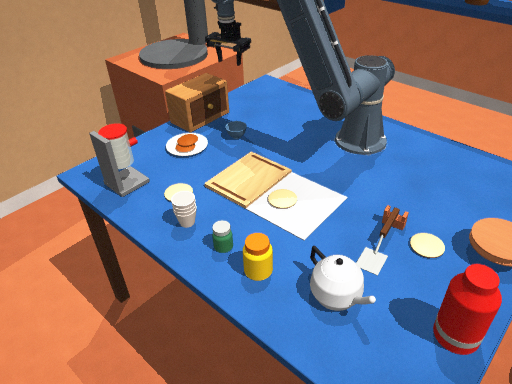

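The thing wanted is a pale disc. In the 800 px top view there are three: (170,378) on the shelf at left, (385,326) on the sheet, and (519,237) on the shelf behind. Their distances from the base are 0.61, 0.50 and 0.78 m, so the one on the sheet is meant. I'll now move to look from above the sheet, which gives the close crop.

```bash
cat >> h.py <<'E'
import json,os,math
from scipy.spatial.transform import Rotation as Ro, Slerp
F="cmd.json"
def load():
    if os.path.exists(F):
        d=json.load(open(F)); return np.array(d["R"]),np.array(d["p"])
    return np.array([[-.97417,0,.2258],[-.2258,0,-.97417],[0,-1,0]]),np.array([.141,-.609,.245])
def save(R,p): json.dump({"R":R.tolist(),"p":p.tolist()},open(F,"w"))
def plan(wps,tmax=.078,amax=40,mm=50.,deg=8.5,rnd=2,store=True):
    """wps: list of (R,p); prints calls; mm,deg: per-row rates"""
    R,p=load()
    for Rt,pt in wps:
        Rt=np.array(Rt);pt=np.array(pt,float)
        while True:
            dp=R.T@(pt-p)/tmax; rv=np.degrees(Ro.from_matrix(R.T@Rt).as_rotvec())
            n=max(abs(dp).max(),np.linalg.norm(rv)/amax)
            f=1/max(1,math.ceil(n-1e-3))
            t=(dp*tmax*f/.08).round(rnd); r=(rv*f/60).round(rnd)
            k=max(1,math.ceil(max(np.linalg.norm(t)*80/mm,np.linalg.norm(r)*60/deg)-1e-6))
            print("T",t.tolist(),"R",(r+0).tolist(),"rows",k)
            p=p+R@(t*.08); R=R@Ro.from_rotvec(np.radians(r*60)).as_matrix()
            if f==1: break
        print("  -> at",p.round(4))
    if store: save(R,p)
def sp(yaw,pitch=0,tilt=30,roll=0):
    """tool R for spatula heading yaw, tip-down pitch, grasp tilt (tool x = spatula x at tilt 0)"""
    S=Ro.from_euler("z",yaw,degrees=True)*Ro.from_euler("y",pitch,degrees=True)*Ro.from_euler("x",roll,degrees=True)
    T=np.array([[1,0,0],[0,0,1],[0,-1,0]]).T   # columns x=(1,0,0), y=(0,0,-1), z=(0,1,0)
    T=np.array([[1,0,0],[0,0,1],[0,-1,0]],float)
    return S.as_matrix()@T@Ro.from_euler("z",-tilt,degrees=True).as_matrix()
E
python3 - <<'E'
from h import *
R,p=load(); print(sp(0,0,0))
plan([(sp(-167+90-90+ -0,0,0) if 0 else R,[.25,-.55,.32])])
plan([(sp(-77,0,0),[.45,-.12,.35])])
E
```

```text
[[ 1.  0.  0.]
 [ 0.  0.  1.]
 [ 0. -1.  0.]]
T [-0.75, -0.47, -0.21] R [0.0, 0.0, 0.0] rows 2
T [-0.74, -0.47, -0.2] R [0.0, 0.0, 0.0] rows 2
  -> at [ 0.2497 -0.5501  0.3202]
T [-0.73, -0.07, -0.93] R [0.0, -0.3, 0.0] rows 3
T [-0.79, -0.06, -0.53] R [0.0, -0.24, 0.0] rows 2
T [-0.89, -0.06, -0.32] R [0.0, -0.24, 0.0] rows 2
T [-0.95, -0.06, -0.09] R [0.0, -0.24, 0.0] rows 2
T [-0.94, -0.06, 0.15] R [0.0, -0.24, 0.0] rows 2
T [-0.86, -0.06, 0.38] R [0.0, -0.24, 0.0] rows 2
  -> at [ 0.4497 -0.1203  0.3498]
```

arm_command(translation=[[-0.75, -0.47, -0.21], [-0.75, -0.47, -0.21]], rotation=[[0, 0, 0], [0, 0, 0]], grip=[-1, -1])

```text
time_s: 1.1
position: [0.1975, -0.5783, 0.2834]
tcp_rot: [[-0.974, 0.001, 0.226], [-0.226, -0.0, -0.974], [-0.001, -1.0, 0.001]]
force: [0.3, -0.6, 0.6]
opening: 0.995
```

arm_command(translation=[[-0.74, -0.47, -0.2], [-0.74, -0.47, -0.2]], rotation=[[0, 0, 0], [0, 0, 0]], grip=[-1, -1])

```text
time_s: 1.3
position: [0.2525, -0.5491, 0.3221]
tcp_rot: [[-0.974, 0.002, 0.228], [-0.228, -0.002, -0.974], [-0.002, -1.0, 0.003]]
force: [0.5, -0.9, -0.4]
opening: 1.0
```

arm_command(translation=[[-0.73, -0.07, -0.93], [-0.73, -0.07, -0.93], [-0.73, -0.07, -0.93]], rotation=[[0, -0.3, 0], [0, -0.3, 0], [0, -0.3, 0]], grip=[-1, -1, -1])

```text
time_s: 1.6
position: [0.2918, -0.4588, 0.3258]
tcp_rot: [[-0.853, 0.0, 0.522], [-0.522, 0.004, -0.853], [-0.002, -1.0, -0.003]]
force: [0.3, 0.5, -0.4]
opening: 1.004
```

arm_command(translation=[[-0.79, -0.06, -0.53], [-0.79, -0.06, -0.53]], rotation=[[0, -0.24, 0], [0, -0.24, 0]], grip=[-1, -1])

```text
time_s: 1.8
position: [0.3227, -0.3935, 0.3303]
tcp_rot: [[-0.699, 0.0, 0.716], [-0.716, 0.001, -0.699], [-0.001, -1.0, -0.001]]
force: [-1.1, 1.0, 0.6]
opening: 0.995
```

arm_command(translation=[[-0.89, -0.06, -0.32], [-0.89, -0.06, -0.32]], rotation=[[0, -0.24, 0], [0, -0.24, 0]], grip=[-1, -1])

```text
time_s: 2.0
position: [0.3545, -0.3244, 0.3352]
tcp_rot: [[-0.498, 0.0, 0.867], [-0.867, 0.001, -0.498], [-0.001, -1.0, -0.0]]
force: [0.1, -0.1, -0.1]
opening: 0.998
```

arm_command(translation=[[-0.95, -0.06, -0.09], [-0.95, -0.06, -0.09]], rotation=[[0, -0.24, 0], [0, -0.24, 0]], grip=[-1, -1])

```text
time_s: 2.2
position: [0.3865, -0.2552, 0.3401]
tcp_rot: [[-0.267, 0.001, 0.964], [-0.964, 0.001, -0.267], [-0.001, -1.0, 0.0]]
force: [-0.0, -0.9, 0.7]
opening: 1.002
```

arm_command(translation=[[-0.94, -0.06, 0.15], [-0.94, -0.06, 0.15]], rotation=[[0, -0.24, 0], [0, -0.24, 0]], grip=[-1, -1])

```text
time_s: 2.4
position: [0.4187, -0.1862, 0.3449]
tcp_rot: [[-0.018, 0.001, 1.0], [-1.0, 0.0, -0.018], [-0.0, -1.0, 0.001]]
force: [0.5, -0.5, 0.7]
opening: 0.997
```

arm_command(translation=[[-0.86, -0.06, 0.38], [-0.86, -0.06, 0.38], [-0.86, -0.06, 0.38]], rotation=[[0, -0.24, 0], [0, -0.24, 0], [0, -0.24, 0]], grip=[-1, -1, -1])

```text
time_s: 2.7
position: [0.451, -0.1182, 0.3498]
tcp_rot: [[0.23, 0.001, 0.973], [-0.973, 0.0, 0.23], [0.0, -1.0, 0.001]]
force: [0.4, -0.4, -0.2]
opening: 0.998
```

```bash
cat >> h.py <<'E'
def log():
    s=bot.read_state()
    with open("log.txt","a") as f: f.write(json.dumps([np.array(s["joint_positions"]).tolist(),np.array(s["position"]).tolist(),np.array(s["tcp_rot"]).tolist()])+"\n")
    return s
E
python3 - <<'E'
from h import *
s=log(); R,p=load(); print(s["time_s"],s["position"],s["joint_positions"].round(1)); print((R.T@s["tcp_rot"]).round(3), s["position"]-p)
c=cap("wrist"); cv2.imwrite("pics/w1.png",c["image"]); print(c["hand_eye"])
for t,z in (("biscuit_center",.011),("station",0),("board_edge",.004)):
    for r in models.spot_point("wrist",t)[:3]:
        q=np.array(r["point"])*[512,384]; print(t,round(r["conf"],2),q.round(0),onz(c,q,z).round(4))
E
```

```text
2.7 [ 0.45100814 -0.11821483  0.34976384] [-28.5  10.6  95.6   0.   73.7 -41.8]
[[ 1.     0.    -0.004]
 [-0.     1.    -0.001]
 [ 0.004  0.001  1.   ]] [ 1.30049780e-03  2.11324695e-03 -3.61604186e-05]
[[ 9.35056783e-04  9.64235539e-01  2.65045188e-01 -7.13344576e-02]
 [ 9.37729596e-04 -2.65046033e-01  9.64235304e-01 -1.41519035e-01]
 [ 9.99999123e-01 -6.53074045e-04 -1.15202529e-03 -3.62872489e-04]
 [ 0.00000000e+00  0.00000000e+00  0.00000000e+00  1.00000000e+00]]
biscuit_center 0.71 [310.  93.] [0.5068 0.0018 0.011 ]
station 0.84 [283. 138.] [ 0.4837 -0.0784  0.    ]
station 0.4 [288. 134.] [ 0.4896 -0.0692 -0.    ]
board_edge 0.92 [287. 136.] [ 0.488  -0.0733  0.004 ]
```

View pics/w1.png

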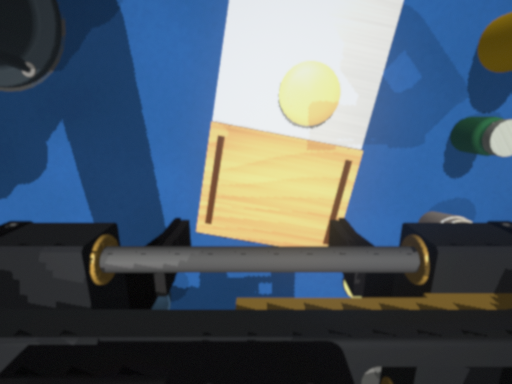

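The wrist view shows the pale biscuit at (310,93) on the sheet. The step's top edge runs from (213,122) to (361,150). The board has two dark inlay strips, and there is a glint near the jar. I'll fit the station and biscuit next, and plan the move to the spatula.

Run:
```python
from h import *
s=log(); c=cap("wrist"); im=c["image"]; print(s["position"])
L,Rr=onz(c,(213,122),.016),onz(c,(361,150),.016)
yaw=np.degrees(np.arctan2(*(Rr-L)[[1,0]])); print(L,Rr,(L+Rr)/2,np.linalg.norm(Rr-L),"yaw",yaw)
# biscuit: hsv yellow on sheet region
hsv=cv2.cvtColor(im,cv2.COLOR_BGR2HSV); m=((hsv[...,0]>18)&(hsv[...,0]<34)&(hsv[...,1]>70)).astype(np.uint8); m[:50]=0; m[130:]=0; m[:,:265]=0; m[:,350:]=0
m=cv2.morphologyEx(m,cv2.MORPH_OPEN,np.ones((3,3)))
n,l,st,ce=cv2.connectedComponentsWithStats(m); i=1+st[1:,4].argmax(); print(st[i],ce[i],onz(c,ce[i],.011))
cn=max(cv2.findContours((l==i).astype(np.uint8),0,1)[0],key=len)[:,0]
W=np.array([onz(c,q,.012)[:2] for q in cn]); (cx,cy),r=cv2.minEnclosingCircle((W*1000).astype(np.float32)); print(cx,cy,r)
# dense refine of step edge: scan columns for board/sheet transition (saturation)
pts=[]
for u in range(222,352,6):
    col=hsv[105:165,u,1].astype(float); 
    if 270<u<345 and 0: continue
    k=np.argmax(np.diff(cv2.GaussianBlur(col.reshape(-1,1),(1,5),0).ravel())); pts.append(onz(c,(u,105+k+.5),.016)[:2])
pts=np.array(pts); a,b=np.polyfit(pts[:,0],pts[:,1],1); print("edge y=",b,"+",a,"x",np.degrees(np.arctan(a)), (pts[:,1]-a*pts[:,0]-b).round(3))
plan([(sp(10,0,0),[.35,.33,.33])])
```

```text
[ 0.44966727 -0.12133635  0.3492469 ]
[ 0.36120253 -0.08135748  0.016     ] [ 0.61363097 -0.07092096  0.016     ] [ 0.48741675 -0.07613922  0.016     ] 0.25264409444195934 yaw 2.36751576470664
[287  79  53  45 937] [319.61686233 106.27854856] [ 0.5266513  -0.01800735  0.011     ]
509.8420104980469 -4.271974563598633 47.056148529052734
edge y= -0.09430407256712352 + 0.04595742828204432 x 2.6313151994229935 [-0.    -0.     0.     0.     0.     0.001 -0.001 -0.001 -0.    -0.
 -0.     0.     0.     0.     0.001  0.001 -0.001 -0.    -0.    -0.
  0.     0.   ]
T [-0.96, 0.04, 0.01] R [0.0, -0.24, 0.0] rows 2
T [-0.93, 0.04, 0.25] R [0.0, -0.24, 0.0] rows 2
T [-0.84, 0.04, 0.47] R [0.0, -0.24, 0.0] rows 2
T [-0.69, 0.04, 0.66] R [0.0, -0.24, 0.0] rows 2
T [-0.51, 0.04, 0.82] R [0.0, -0.24, 0.0] rows 2
T [-0.29, 0.05, 0.92] R [0.0, -0.25, 0.0] rows 2
  -> at [0.3497 0.3304 0.3298]
```

Run:
```python
from h import *
save(sp(-77,0,0),np.array([.4497,-.1203,.3498]))
plan([(sp(10,0,0),[.52,.36,.30])])
```

```text
T [-0.94, 0.1, 0.37] R [0.0, -0.24, 0.0] rows 2
T [-0.82, 0.1, 0.59] R [0.0, -0.24, 0.0] rows 2
T [-0.65, 0.11, 0.78] R [0.0, -0.24, 0.0] rows 2
T [-0.44, 0.1, 0.91] R [0.0, -0.24, 0.0] rows 2
T [-0.13, 0.07, 0.66] R [0.0, -0.16, 0.0] rows 2
T [-0.02, 0.07, 0.67] R [0.0, -0.17, 0.0] rows 2
T [0.11, 0.07, 0.67] R [0.0, -0.16, 0.0] rows 2
  -> at [0.5201 0.36   0.3002]
```

arm_command(translation=[[-0.94, 0.1, 0.37], [-0.94, 0.1, 0.37]], rotation=[[0, -0.24, 0], [0, -0.24, 0]], grip=[-1, -1])

```text
time_s: 3.15
position: [0.4615, -0.0406, 0.341]
tcp_rot: [[0.461, -0.0, 0.888], [-0.888, 0.001, 0.461], [-0.001, -1.0, -0.0]]
force: [0.7, -0.5, 0.5]
opening: 1.001
```

arm_command(translation=[[-0.82, 0.1, 0.59], [-0.82, 0.1, 0.59]], rotation=[[0, -0.24, 0], [0, -0.24, 0]], grip=[-1, -1])

```text
time_s: 3.35
position: [0.4733, 0.0407, 0.333]
tcp_rot: [[0.669, -0.0, 0.743], [-0.743, 0.001, 0.669], [-0.001, -1.0, 0.0]]
force: [0.6, 0.1, -0.5]
opening: 0.999
```

arm_command(translation=[[-0.65, 0.11, 0.78], [-0.65, 0.11, 0.78], [-0.65, 0.11, 0.78]], rotation=[[0, -0.24, 0], [0, -0.24, 0], [0, -0.24, 0]], grip=[-1, -1, -1])

```text
time_s: 3.65
position: [0.4853, 0.1221, 0.3239]
tcp_rot: [[0.833, -0.001, 0.553], [-0.553, 0.001, 0.833], [-0.001, -1.0, 0.0]]
force: [-0.1, 0.1, 0.5]
opening: 1.0
```

arm_command(translation=[[-0.44, 0.1, 0.91], [-0.44, 0.1, 0.91], [-0.44, 0.1, 0.91]], rotation=[[0, -0.24, 0], [0, -0.24, 0], [0, -0.24, 0]], grip=[-1, -1, -1])

```text
time_s: 3.95
position: [0.497, 0.2012, 0.316]
tcp_rot: [[0.944, -0.0, 0.33], [-0.33, 0.001, 0.944], [-0.0, -1.0, 0.001]]
force: [-0.1, -0.8, 0.1]
opening: 0.998
```

arm_command(translation=[[-0.13, 0.07, 0.66], [-0.13, 0.07, 0.66]], rotation=[[0, -0.16, 0], [0, -0.16, 0]], grip=[-1, -1])

```text
time_s: 4.15
position: [0.505, 0.2546, 0.3105]
tcp_rot: [[0.986, 0.0, 0.169], [-0.169, 0.001, 0.986], [0.0, -1.0, 0.001]]
force: [0.1, -0.4, -0.3]
opening: 0.996
```

arm_command(translation=[[-0.02, 0.07, 0.67], [-0.02, 0.07, 0.67]], rotation=[[0, -0.17, 0], [0, -0.17, 0]], grip=[-1, -1])

```text
time_s: 4.35
position: [0.5125, 0.308, 0.3048]
tcp_rot: [[1.0, 0.0, -0.009], [0.009, 0.001, 1.0], [0.0, -1.0, 0.001]]
force: [0.0, -1.2, 0.3]
opening: 0.999
```

arm_command(translation=[[0.11, 0.07, 0.67], [0.11, 0.07, 0.67], [0.11, 0.07, 0.67], [0.11, 0.07, 0.67]], rotation=[[0, -0.16, 0], [0, -0.16, 0], [0, -0.16, 0], [0, -0.16, 0]], grip=[-1, -1, -1, -1])

```text
time_s: 4.75
position: [0.5201, 0.3582, 0.2997]
tcp_rot: [[0.985, -0.001, -0.171], [0.171, -0.001, 0.985], [-0.001, -1.0, -0.001]]
force: [0.7, 0.6, 0.8]
opening: 0.997
```

Run:
```python
from h import *
s=log(); R,p=load(); print(s["time_s"],s["joint_positions"].round(1), s["position"]-p,(R.T@s["tcp_rot"]).round(3)[0])
c=cap("wrist"); cv2.imwrite("pics/w2.png",c["image"])
for t,z in (("spatula",0),("spatula_grip",.045),("spatula_tip",0),("rest",0)):
    for r in models.spot_point("wrist",t)[:2]:
        q=np.array(r["point"])*[512,384]; print(t,round(r["conf"],2),q.round(0),onz(c,q,z).round(4))
```

```text
4.75 [ 24.5  27.7  77.3  -0.1  75.1 -75.4] [-4.63984272e-05 -1.86954896e-03 -4.86481616e-04] [ 1.    -0.001  0.002]
spatula 0.97 [274. 103.] [0.4288 0.3633 0.    ]
spatula 0.3 [274.  54.] [0.3621 0.3516 0.    ]
spatula_grip 0.82 [268. 104.] [0.4328 0.3531 0.045 ]
spatula_tip 0.63 [267. 204.] [0.5879 0.3813 0.    ]
rest 0.79 [271.  54.] [0.3635 0.3461 0.    ]
```

View pics/w2.png

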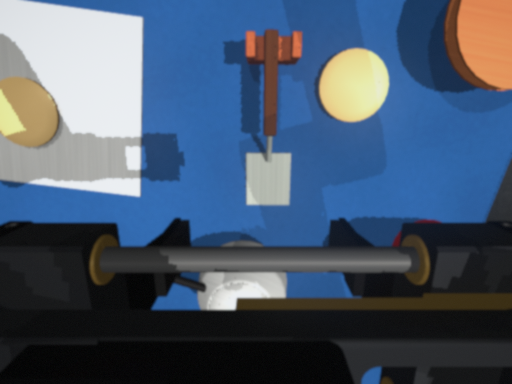

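The wrist view shows the spatula. The handle runs (270,30) to (270,135), the blade covers columns 246–291 and rows 153–206, and the rest is at (273,46).

Run:
```python
from h import *
s=log(); c=cap("wrist"); im=c["image"].astype(int); hsv=cv2.cvtColor(c["image"],cv2.COLOR_BGR2HSV)
print(s["position"])
# blade mask: low saturation bright
m=(hsv[...,1]<75)&(hsv[...,2]>110); m[:140]=0;m[215:]=0;m[:,:235]=0;m[:,300:]=0
m=m.astype(np.uint8); m=cv2.morphologyEx(m,cv2.MORPH_OPEN,np.ones((9,9)))
cn=max(cv2.findContours(m,0,1)[0],key=len)[:,0]
W=(np.array([onz(c,q,.002)[:2] for q in cn])*1000).astype(np.float32)
print("blade",cv2.minAreaRect(W)); b=cv2.boxPoints(cv2.minAreaRect(W)); print(b)
# handle mask: rows 70..130, reddish dark
pts=[]
for v in range(64,132,4):
    row=(im[v,255:290,2]-im[v,255:290,0]); w=np.clip(row,0,None); u=255+(w*np.arange(35)).sum()/w.sum(); pts.append(onz(c,(u,v),.056)[:2])
pts=np.array(pts); a,b0=np.polyfit(pts[:,0],pts[:,1],1); print("handle yaw",np.degrees(np.arctan(a)),"y at .36,.43,.59",[round(a*x+b0,4) for x in(.36,.43,.59)])
print("handle rear/front top",onz(c,(270.5,30),.056),onz(c,(270,135),.056))
```

```text
[0.52007671 0.35912741 0.30014819]
blade ((544.9756469726562, 374.57183837890625), (85.77091217041016, 71.40689849853516), 9.888692855834961)
[[496.5958  402.3799 ]
 [508.85886 332.0339 ]
 [593.35547 346.76376]
 [581.0924  417.10977]]
handle yaw 9.554653123043757 y at .36,.43,.59 [np.float64(0.3438), np.float64(0.3555), np.float64(0.3825)]
handle rear/front top [0.34727161 0.3418423  0.056     ] [0.4727308  0.36440035 0.056     ]
```

```bash
cat >> h.py <<'E'
def grip(yaw,g,pitch=0,tilt=30,roll=0):
    """tool pose with grasp point at g"""
    R=sp(yaw,pitch,tilt,roll); return R,np.array(g,float)-.003*R[:,1]
E
python3 - <<'E'
from h import *
plan([grip(9.7,[.429,.355,.15]),grip(9.7,[.429,.355,.045])])
E
```

```text
T [-0.58, 0.92, 0.07] R [0.0, 0.0, -0.25] rows 2
T [-0.79, 0.75, 0.07] R [0.0, 0.0, -0.25] rows 2
  -> at [0.4277 0.3551 0.1523]
T [-0.33, 0.57, -0.0] R [0.0, 0.0, 0.0] rows 2
T [-0.33, 0.56, -0.0] R [0.0, 0.0, 0.0] rows 2
  -> at [0.4272 0.355  0.0476]
```

arm_command(translation=[[-0.58, 0.92, 0.07], [-0.58, 0.92, 0.07], [-0.58, 0.92, 0.07]], rotation=[[0, 0, -0.25], [0, 0, -0.25], [0, 0, -0.25]], grip=[-1, -1, -1])

```text
time_s: 5.35
position: [0.4687, 0.3559, 0.2234]
tcp_rot: [[0.952, 0.251, -0.175], [0.17, 0.043, 0.985], [0.254, -0.967, -0.002]]
force: [-1.0, -0.3, 0.5]
opening: 0.998
```

arm_command(translation=[[-0.79, 0.75, 0.07], [-0.79, 0.75, 0.07], [-0.79, 0.75, 0.07], [-0.79, 0.75, 0.07]], rotation=[[0, 0, -0.25], [0, 0, -0.25], [0, 0, -0.25], [0, 0, -0.25]], grip=[-1, -1, -1, -1])

```text
time_s: 5.75
position: [0.4397, 0.3492, 0.1606]
tcp_rot: [[0.856, 0.492, -0.155], [0.146, 0.057, 0.988], [0.495, -0.869, -0.023]]
force: [0.9, -0.5, 0.1]
opening: 1.001
```

arm_command(translation=[[-0.17, 0.29, 0], [-0.33, 0.57, 0], [-0.33, 0.57, 0]], rotation=[[0, 0, 0], [0, 0, 0], [0, 0, 0]], grip=[-1, -1, -1])

```text
time_s: 6.05
position: [0.4392, 0.3472, 0.1064]
tcp_rot: [[0.858, 0.489, -0.155], [0.148, 0.054, 0.988], [0.492, -0.87, -0.026]]
force: [0.5, 0.2, 1.1]
opening: 0.999
```

Run:
```python
from h import *
s=log(); R,p=load(); print(s["time_s"],s["joint_positions"].round(1), s["position"],(sp(9.7).T@s["tcp_rot"]).round(3),s["force"])
c=cap("wrist"); cv2.imwrite("pics/w3.png",c["image"])
```

```text
6.05 [ 33.5  35.8 115.3 -80.5  13.2  11.3] [0.43922607 0.34715013 0.10637847] [[ 1.    -0.009 -0.001]
 [ 0.01   1.     0.029]
 [ 0.001 -0.029  1.   ]] [0.53880463 0.19161974 1.09567071]
```

View pics/w3.png

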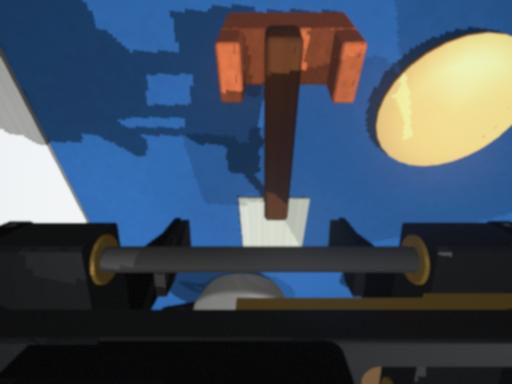

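The wrist is nearly singular at 30° tilt here (j5 = 13°, j4 at its limit). I'll fit the kinematics from the logged states so I can choose a feasible tilt for every stage.

```bash
python3 - <<'E'
from h import *
log()
E
cat > kin.py <<'E'
import numpy as np, json
from scipy.optimize import least_squares
from scipy.spatial.transform import Rotation as Ro
LO=np.array([-176.69,-43.24,12.49,-82,0,-163.58]);HI=np.array([176.69,126.21,139.97,262,151.66,163.58])
T0=np.array([[-1,0,0],[0,0,1],[0,1,0]],float).T
def rz(a): return Ro.from_euler("z",a,degrees=True).as_matrix()
def ry(a): return Ro.from_euler("y",a,degrees=True).as_matrix()
S4,S6=1,1
def fk(q,P):
    h,a1,d,L2,a3,L3,L6=P[:7]
    A=rz(q[0]); p=np.array([0,0,h])+A@[a1,d,0]
    A=A@ry(q[1]); p=p+A@[0,0,L2]
    A=A@ry(q[2]); p=p+A@[a3,0,L3]
    A=A@rz(S4*q[3])@ry(q[4])@rz(S6*q[5]); p=p+A@[0,0,L6]
    return A,p
E
python3 - <<'E'
import kin; from kin import *
D=[json.loads(l) for l in open("log.txt")]
D.append([[-87.17729,30.27838,82.15795,0,67.68967,-10.2290],[.14111,-.60814,.24357],[[-.974165,-.000124,.225837],[-.2258366,.0021956,-.974163],[-.000375,-.9999976,-.00216681]]])
for s4 in(1,-1):
  for s6 in(1,-1):
    kin.S4,kin.S6=s4,s6
    f=lambda P:np.concatenate([fk(q,P)[1]-p for q,p,_ in D])
    r=least_squares(f,[.3,0,.11,.4,0,.4,.25])
    M=[fk(q,r.x)[0].T@np.array(R) for q,_,R in D]
    print(s4,s6,r.x.round(4),abs(r.fun).max(),"orient spread",max(abs(m-M[0]).max() for m in M)); 
    print(M[0].round(3).tolist())
E
```

```text
1 1 [0.2742 0.     0.111  0.588  0.1141 0.3917 0.2835] 7.511264771831172e-06 orient spread 1.553963191467637e-05
[[-0.0, -0.0, -1.0], [-1.0, 0.0, 0.0], [0.0, 1.0, -0.0]]
1 -1 [0.2742 0.     0.111  0.588  0.1141 0.3917 0.2835] 7.511264771831172e-06 orient spread 1.3780280805971925
[[-0.994, 0.0, -0.112], [-0.112, 0.0, 0.994], [0.0, 1.0, -0.0]]
-1 1 [-0.5026  0.2039  0.1089  0.5753 -0.072   0.1271 -0.2504] 0.025123025059558324 orient spread 1.9415692352684628
[[0.0, -0.001, -1.0], [-1.0, 0.001, -0.0], [0.001, 1.0, -0.001]]
-1 -1 [-0.5026  0.2039  0.1089  0.5753 -0.072   0.1271 -0.2504] 0.025123025059558324 orient spread 0.985501889984194
[[-0.994, 0.001, -0.112], [-0.112, 0.001, 0.994], [0.001, 1.0, -0.001]]
```

```bash
cat >> kin.py <<'E'
P=[0.2742,0.,0.111,0.588,0.1141,0.3917,0.2835]
MT=np.array([[0,0,-1],[-1,0,0],[0,1,0]],float)
def ik(R,p):
    """joints or None; j4 in range branch"""
    h,a1,d,L2,a3,L3,L6=P; R=np.array(R); A=R@MT.T; w=np.array(p)-L6*R[:,1]
    rr=np.hypot(w[0],w[1])
    if rr<d: return None
    q1=np.degrees(np.arctan2(w[1],w[0])-np.arcsin(d/rr)); x=np.sqrt(rr**2-d**2); z=w[2]-h
    l3=np.hypot(a3,L3); D=np.hypot(x,z); be=np.arctan2(a3,L3)
    c=(D*D-L2**2-l3**2)/(2*L2*l3)
    if abs(c)>1: return None
    g=np.arccos(c); q3=np.degrees(g-be); q2=np.degrees(np.arctan2(x,z)-np.arctan2(l3*np.sin(g),L2+l3*np.cos(g)))
    W=(rz(q1)@ry(q2+q3)).T@A
    q5=np.degrees(np.arccos(np.clip(W[2,2],-1,1))); q4=np.degrees(np.arctan2(W[1,2],W[0,2])); q6=np.degrees(np.arctan2(W[2,1],-W[2,0]))
    if q4<-90: q4+=360
    q=np.array([q1,q2,q3,q4,q5,q6]); return q
def bad(q): return [] if q is None else [i+1 for i in range(6) if not LO[i]+1<q[i]<HI[i]-1]
E
python3 - <<'E'
from h import *; from kin import *
s=bot.read_state(); print(ik(s["tcp_rot"],s["position"])-s["joint_positions"])
hd=-87.4; ux=np.array([np.cos(np.radians(hd)),np.sin(np.radians(hd)),0])
def show(n,R,p):
    q=ik(R,p); print(n,None if q is None else q.round(0).astype(int).tolist(),bad(q) if q is not None else "X")
foot=np.array([.507,-.072,.006])
for tilt in(-20,0,15,20,30):
    print("tilt",tilt)
    show("pick",*grip(9.7,[.429,.355,.045],0,tilt)); show("above",*grip(9.7,[.429,.355,.15],0,tilt))
    show("mid",*grip(-40,[.48,.3,.2],0,tilt))
    show("sl0",*grip(hd,[.507,.27,.049],0,tilt)); show("sl1",*grip(hd,[.507,.09,.049],0,tilt))
    for pi in(15,30,60,90,110):
        S=Ro.from_euler("z",hd,degrees=True)*Ro.from_euler("y",pi,degrees=True)
        show(pi,*grip(hd,foot+S.apply([-.16,0,.045]),pi,tilt))
E
```

```text
[ 0.00112647 -0.00461231  0.0011683   0.01513537  0.001108   -0.0145303 ]
tilt -20
pick [25, 48, 87, 6, 65, -78] []
above [25, 39, 84, 5, 76, -77] []
mid [13, 33, 89, 17, 72, -44] []
sl0 [7, 43, 103, 34, 38, -23] []
sl1 [-13, 42, 107, 30, 41, -40] []
15 [-23, 41, 106, 38, 56, -54] []
30 [-31, 44, 103, 42, 72, -61] []
60 [-42, 55, 93, 46, 103, -67] []
90 [-46, 71, 81, 53, 129, -66] []
110 [-47, 82, 74, 63, 146, -61] []
tilt 0
pick [28, 42, 100, 0, 38, -72] []
above [28, 32, 97, 0, 51, -72] []
mid [21, 29, 93, 0, 58, -29] []
sl0 [17, 42, 97, 0, 40, 14] []
sl1 [-2, 40, 106, 0, 34, -5] []
15 [-13, 36, 107, 21, 43, -32] []
30 [-23, 36, 105, 32, 58, -48] []
60 [-39, 45, 96, 40, 89, -62] []
90 [-47, 62, 83, 46, 116, -66] []
110 [-49, 74, 74, 52, 133, -64] []
tilt 15
pick [31, 41, 109, -19, 17, -51] []
above [31, 29, 106, -11, 31, -60] []
mid [28, 28, 96, -18, 51, -12] []
sl0 [24, 45, 92, -18, 50, 34] []
sl1 [6, 42, 104, -25, 38, 24] []
15 [-5, 35, 106, 0, 39, -7] []
30 [-16, 33, 105, 19, 48, -32] []
60 [-36, 39, 98, 35, 78, -57] []
90 [-47, 55, 85, 41, 106, -64] []
110 [-50, 68, 76, 46, 123, -65] []
tilt 20
pick [32, 41, 112, -44, 11, -26] []
above [32, 29, 109, -18, 24, -52] []
mid [30, 29, 97, -25, 50, -4] []
sl0 [26, 46, 90, -23, 54, 39] []
sl1 [9, 43, 103, -31, 41, 31] []
15 [-2, 35, 106, -8, 39, 2] []
30 [-13, 32, 106, 13, 46, -26] []
60 [-34, 37, 99, 32, 74, -54] []
90 [-46, 52, 86, 39, 102, -64] []
110 [-50, 65, 77, 44, 119, -65] []
tilt 30
pick [34, 44, 118, 235, 15, 58] []
above [34, 30, 115, -59, 14, -10] []
mid [35, 30, 99, -39, 50, 10] []
sl0 [30, 49, 86, -30, 63, 45] []
sl1 [13, 45, 101, -41, 48, 43] []
15 [4, 37, 105, -23, 41, 19] []
30 [-8, 31, 105, 0, 43, -10] []
60 [-31, 33, 100, 27, 67, -48] []
90 [-45, 48, 88, 36, 95, -62] []
110 [-50, 61, 78, 40, 112, -65] []
```

Fit is exact, and a 10° tilt is comfortable throughout. I'll go to the pre-grasp at 10° tilt, then descend.

```bash
python3 - <<'E'
import re
s=open('h.py').read()
s=s.replace('            print("T",t.tolist()','            R0,p0=R,p\n            print("T",t.tolist()')
s=s.replace('            if f==1: break','''            qs=[ik(R0@Ro.from_rotvec(np.radians(r*60*k)).as_matrix(),p0+R0@(t*.08*k)) for k in np.linspace(0,1,6)]
            print("      q",None if qs[-1] is None else qs[-1].round(0).astype(int).tolist(), [bad(q) if q is not None else "X" for q in qs if q is None or bad(q)], "jump" if all(q is not None for q in qs) and abs(np.diff(qs,axis=0)).max()>25 else "")
            if f==1: break''').replace("import json,os,math","import json,os,math\nfrom kin import ik,bad").replace("tilt=30","tilt=10")
s+='''
def sync():
    s=log(); save(np.array(s["tcp_rot"]),np.array(s["position"])); return s
'''
open('h.py','w').write(s)
E
python3 - <<'E'
from h import *
s=sync(); print(s["position"])
plan([grip(9.7,[.429,.355,.13]),grip(9.7,[.429,.355,.045])])
E
```

```text
[0.439133   0.34708091 0.10598806]
T [0.07, -0.35, 0.11] R [0.03, 0.0, 0.32] rows 3
      q [30, 32, 104, -6, 34, -65] [] jump
  -> at [0.4289 0.3551 0.1329]
T [-0.1, 0.52, -0.0] R [0.0, 0.0, 0.0] rows 1
      q [30, 36, 105, -7, 29, -64] [] 
T [-0.09, 0.52, -0.01] R [0.0, 0.0, 0.0] rows 1
      q [30, 41, 106, -8, 23, -62] [] 
  -> at [0.4288 0.3546 0.0483]
```

arm_command(translation=[[0.07, -0.35, 0.11], [0.07, -0.35, 0.11], [0.07, -0.35, 0.11], [0.07, -0.35, 0.11], [0.07, -0.35, 0.11]], rotation=[[0.03, 0, 0.32], [0.03, 0, 0.32], [0.03, 0, 0.32], [0.03, 0, 0.32], [0.03, 0, 0.32]], grip=[-1, -1, -1, -1, -1])

```text
time_s: 6.6
position: [0.4333, 0.3481, 0.1333]
tcp_rot: [[0.951, 0.276, -0.141], [0.147, -0.001, 0.989], [0.273, -0.961, -0.041]]
force: [0.2, -0.8, -0.8]
opening: 1.002
```

Run:
```python
from h import *
s=sync(); print(s["position"],(sp(9.7).T@s["tcp_rot"]).round(3),s["joint_positions"].round(0))
plan([grip(9.7,[.429,.355,.045])])
```

```text
[0.43331946 0.34809858 0.13332411] [[ 0.995  0.101  0.02 ]
 [-0.102  0.994  0.046]
 [-0.015 -0.047  0.999]] [ 32.  32. 107. -17.  29. -53.]
T [-0.17, 0.5, 0.07] R [0.02, -0.01, 0.05] rows 1
      q [31, 36, 107, -14, 26, -57] [] 
T [-0.14, 0.52, 0.06] R [0.02, -0.01, 0.05] rows 1
      q [30, 41, 106, -9, 24, -62] [] 
  -> at [0.4284 0.3551 0.0478]
```

arm_command(translation=[[-0.17, 0.2, 0.1], [-0.17, 0.2, 0.1], [-0.17, 0.2, 0.1]], rotation=[[0.04, -0.02, 0.1], [0.04, -0.02, 0.1], [0.04, -0.02, 0.1]], grip=[-1, -1, -1])

```text
time_s: 6.9
position: [0.4248, 0.3526, 0.1131]
tcp_rot: [[0.97, 0.174, -0.168], [0.167, 0.02, 0.986], [0.175, -0.985, -0.009]]
force: [-0.0, 0.7, 0.7]
opening: 1.005
```

Run:
```python
from h import *
s=sync(); print(s["position"],(sp(9.7).T@s["tcp_rot"]).round(3),s["joint_positions"].round(0))
plan([grip(9.7,[.429,.355,.045])])
```

```text
[0.42483326 0.35261489 0.11312714] [[ 1.     0.001 -0.001]
 [-0.001  1.     0.009]
 [ 0.001 -0.009  1.   ]] [ 30.  34. 105.  -8.  32. -63.]
T [-0.09, 0.81, 0.03] R [0.01, 0.0, 0.0] rows 2
      q [30, 41, 106, -8, 24, -62] [] 
  -> at [0.4287 0.3551 0.048 ]
```

arm_command(translation=[[-0.05, 0.4, 0.03], [-0.07, 0.65, 0.03], [-0.09, 0.8, 0.03], [-0.09, 0.8, 0.03], [-0.09, 0.8, 0.03]], rotation=[[0, 0, 0], [0.01, 0, 0], [0.01, 0, 0], [0.01, 0, 0], [0.01, 0, 0]], grip=[-1, -1, -1, -1, -1])

```text
time_s: 7.4
position: [0.428, 0.3558, 0.049]
tcp_rot: [[0.97, 0.171, -0.171], [0.168, 0.032, 0.985], [0.174, -0.985, 0.002]]
force: [0.4, -0.1, 0.2]
opening: 0.999
```

Run:
```python
from h import *
s=sync(); print(s["position"],s["force"],(sp(9.7).T@s["tcp_rot"]).round(3),s["joint_positions"].round(0)); c=cap("wrist"); cv2.imwrite("pics/w4.png",c["image"])
print(proj(c,[[.429,.355,.056]]))
plan([grip(9.7,[.429,.355,.045])])
```

```text
[0.42799781 0.35584505 0.04898948] [ 0.38779429 -0.1015964   0.18721816] [[ 1.     0.    -0.003]
 [-0.     1.    -0.003]
 [ 0.003  0.003  1.   ]] [ 30.  41. 106.  -8.  24. -63.]
[[259.74794639 258.80742058]]
T [0.0, 0.01, -0.01] R [0.0, 0.0, 0.0] rows 1
      q [30, 41, 106, -8, 24, -63] [] 
  -> at [0.4283 0.3551 0.0482]
```

Pose is within 1 mm. Closing.

arm_command(translation=[[0, 0, 0], [0, 0, 0], [0, 0, 0], [0, 0, 0], [0, 0, 0]], rotation=[[0, 0, 0], [0, 0, 0], [0, 0, 0], [0, 0, 0], [0, 0, 0]], grip=[1, 1, 1, 1, 1])

```text
time_s: 7.95
position: [0.4282, 0.3557, 0.0487]
tcp_rot: [[0.97, 0.17, -0.171], [0.168, 0.032, 0.985], [0.173, -0.985, 0.002]]
force: [0.3, 0.3, -0.0]
opening: 0.635
```

arm_command(translation=[[0, 0, 0], [0, 0, 0], [0, 0, 0], [0, 0, 0]], rotation=[[0, 0, 0], [0, 0, 0], [0, 0, 0], [0, 0, 0]], grip=[1, 1, 1, 1])

```text
time_s: 8.35
position: [0.4281, 0.3557, 0.0485]
tcp_rot: [[0.97, 0.17, -0.171], [0.168, 0.032, 0.985], [0.173, -0.985, 0.002]]
force: [0.4, -0.3, -0.4]
opening: 0.266
```

Run:
```python
from h import *
s=sync(); print(s["time_s"],s["opening"],s["position"],s["force"],s["moment"]); json.dump([s["tcp_rot"].tolist(),s["position"].tolist()],open("pick.json","w"))
plan([grip(9.7,[.429,.355,.15])])
plan([grip(-87.4,[.47,.27,.16])],amax=24)
```

```text
8.35 0.26590218951273853 [0.42807662 0.35569486 0.04851922] [ 0.43020735 -0.31539958 -0.43818676] [ 0.05708601 -0.05007396 -0.00051095]
T [0.11, -0.64, -0.0] R [0.0, 0.0, 0.0] rows 2
      q [30, 35, 105, -6, 30, -65] [] 
T [0.12, -0.65, -0.01] R [0.0, 0.0, 0.0] rows 2
      q [30, 30, 103, -5, 38, -66] [] 
  -> at [0.4285 0.3547 0.1533]
T [0.07, -0.01, -0.23] R [-0.06, 0.32, 0.0] rows 3
      q [29, 30, 102, -10, 40, -44] [] 
T [0.14, -0.0, -0.19] R [-0.06, 0.32, 0.0] rows 3
      q [29, 31, 101, -12, 44, -24] [] 
T [0.19, 0.01, -0.13] R [-0.05, 0.32, 0.0] rows 3
      q [27, 31, 99, -13, 48, -5] [] 
T [0.23, 0.01, -0.06] R [-0.06, 0.32, 0.0] rows 3
      q [25, 32, 97, -13, 53, 11] [] 
T [0.23, 0.02, 0.02] R [-0.05, 0.32, 0.0] rows 3
      q [23, 32, 95, -11, 56, 27] [] 
  -> at [0.4702 0.2709 0.163 ]
```

arm_command(translation=[[0, 0, 0], [0, 0, 0], [0, 0, 0], [0, 0, 0]], rotation=[[0, 0, 0], [0, 0, 0], [0, 0, 0], [0, 0, 0]], grip=[1, 1, 1, 1])

```text
time_s: 8.75
position: [0.4281, 0.3557, 0.0486]
tcp_rot: [[0.97, 0.17, -0.171], [0.168, 0.032, 0.985], [0.173, -0.985, 0.002]]
force: [0.3, 0.1, -1.2]
opening: 0.203
```

arm_command(translation=[[0.04, -0.2, 0], [0.08, -0.42, 0], [0.11, -0.64, 0], [0.11, -0.64, 0]], rotation=[[0, 0, 0], [0, 0, 0], [0, 0, 0], [0, 0, 0]], grip=[1, 1, 1, 1])

```text
time_s: 9.15
position: [0.4289, 0.3562, 0.1024]
tcp_rot: [[0.97, 0.174, -0.171], [0.168, 0.034, 0.985], [0.177, -0.984, 0.004]]
force: [0.5, 1.3, -1.5]
opening: 0.206
```

arm_command(translation=[[0.12, -0.65, 0], [0.12, -0.65, 0], [0.12, -0.65, 0]], rotation=[[0, 0, 0], [0, 0, 0], [0, 0, 0]], grip=[1, 1, 1])

```text
time_s: 9.45
position: [0.4288, 0.3557, 0.1538]
tcp_rot: [[0.97, 0.172, -0.171], [0.168, 0.033, 0.985], [0.175, -0.985, 0.003]]
force: [0.1, -0.2, -2.3]
opening: 0.199
```

arm_command(translation=[[0.07, 0, -0.23], [0.07, 0, -0.23], [0.07, 0, -0.23], [0.07, 0, -0.23]], rotation=[[-0.06, 0.32, 0], [-0.06, 0.32, 0], [-0.06, 0.32, 0], [-0.06, 0.32, 0]], grip=[1, 1, 1, 1])

```text
time_s: 9.85
position: [0.436, 0.3378, 0.1526]
tcp_rot: [[0.971, 0.167, 0.168], [-0.165, -0.032, 0.986], [0.17, -0.985, -0.004]]
force: [-0.2, 0.2, -0.5]
opening: 0.205
```

arm_command(translation=[[0.14, 0, -0.19], [0.14, 0, -0.19], [0.14, 0, -0.19], [0.14, 0, -0.19]], rotation=[[-0.06, 0.32, 0], [-0.06, 0.32, 0], [-0.06, 0.32, 0], [-0.06, 0.32, 0]], grip=[1, 1, 1, 1])

```text
time_s: 10.25
position: [0.4447, 0.3212, 0.1552]
tcp_rot: [[0.861, 0.148, 0.487], [-0.479, -0.09, 0.873], [0.173, -0.985, -0.007]]
force: [-0.0, -0.2, -1.0]
opening: 0.2
```

arm_command(translation=[[0.19, 0.01, -0.13], [0.19, 0.01, -0.13], [0.19, 0.01, -0.13], [0.19, 0.01, -0.13]], rotation=[[-0.05, 0.32, 0], [-0.05, 0.32, 0], [-0.05, 0.32, 0], [-0.05, 0.32, 0]], grip=[1, 1, 1, 1])

```text
time_s: 10.65
position: [0.4531, 0.3048, 0.1575]
tcp_rot: [[0.652, 0.116, 0.75], [-0.738, -0.13, 0.662], [0.174, -0.985, 0.0]]
force: [0.1, -1.2, -2.2]
opening: 0.207
```

arm_command(translation=[[0.23, 0.01, -0.06], [0.23, 0.01, -0.06], [0.23, 0.01, -0.06], [0.23, 0.01, -0.06]], rotation=[[-0.06, 0.32, 0], [-0.06, 0.32, 0], [-0.06, 0.32, 0], [-0.06, 0.32, 0]], grip=[1, 1, 1, 1])

```text
time_s: 11.05
position: [0.4617, 0.288, 0.1602]
tcp_rot: [[0.368, 0.063, 0.928], [-0.913, -0.163, 0.373], [0.175, -0.985, -0.002]]
force: [-0.2, 0.1, -1.2]
opening: 0.201
```

arm_command(translation=[[0.23, 0.02, 0.02], [0.23, 0.02, 0.02], [0.23, 0.02, 0.02], [0.23, 0.02, 0.02], [0.23, 0.02, 0.02]], rotation=[[-0.05, 0.32, 0], [-0.05, 0.32, 0], [-0.05, 0.32, 0], [-0.05, 0.32, 0], [-0.05, 0.32, 0]], grip=[1, 1, 1, 1, 1])

```text
time_s: 11.55
position: [0.4697, 0.2716, 0.162]
tcp_rot: [[0.043, 0.012, 0.999], [-0.984, -0.174, 0.044], [0.174, -0.985, 0.004]]
force: [-0.7, -0.5, -1.1]
opening: 0.208
```

Run:
```python
from h import *
s=sync(); print(s["time_s"],s["opening"],s["position"],s["force"],s["moment"],(sp(-87.4).T@s["tcp_rot"]).round(3))
a=cap("top"); print([(r["conf"],onz(a,np.array(r["point"])*[512,384],.011)) for r in models.spot_point("top","biscuit_center")])
b=cap("scene"); c=cap("wrist")
o=np.hstack([cv2.resize(a["image"][130:270,170:350],(400,300),interpolation=2),cv2.resize(b["image"][130:280,210:430],(400,300),interpolation=2)])
cv2.imwrite("pics/v5.png",o)
```

```text
11.55 0.20834002670819374 [0.46966582 0.27161461 0.16198941] [-0.67864077 -0.51054235 -1.13249561] [ 0.16502758 -0.09525862 -0.03155602] [[ 1.     0.001  0.002]
 [-0.001  1.    -0.004]
 [-0.002  0.004  1.   ]]
[(0.98, array([0.50938886, 0.01086967, 0.011     ])), (0.69, array([ 0.72494023, -0.297866  ,  0.011     ])), (0.44, array([0.3836475 , 0.47831259, 0.011     ]))]
```

View pics/v5.png

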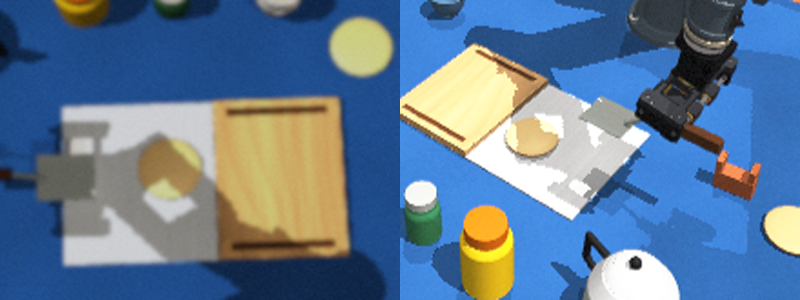

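The spatula is held level and heading -y, and the biscuit is still at about (0.507, 0.005) on the sheet (top crop (170,168)). Next I lower behind it and slide under.

```bash
cat >> h.py <<'E'
_pk=json.load(open("pick.json")) if os.path.exists("pick.json") else None
def S2T(Rs,o):
    """tool pose for spatula pose, from the pick pose"""
    Rp,pp=np.array(_pk[0]),np.array(_pk[1]); R0=Ro.from_euler("z",9.7,degrees=True).as_matrix(); o0=np.array([.429,.355,0])
    return Rs@R0.T@Rp, np.array(o)+Rs@R0.T@(pp-o0)
def tipat(tip,pitch=0,yaw=-87.4):
    Rs=(Ro.from_euler("z",yaw,degrees=True)*Ro.from_euler("y",pitch,degrees=True)).as_matrix()
    return S2T(Rs,np.array(tip,float)-Rs@[.16,0,0])
def tipnow(s):
    """tip and x axis of spatula from state"""
    Rp,pp=np.array(_pk[0]),np.array(_pk[1]); R0=Ro.from_euler("z",9.7,degrees=True).as_matrix(); o0=np.array([.429,.355,0])
    R=np.array(s["tcp_rot"]); Rs=R@Rp.T@R0; o=np.array(s["position"])-Rs@R0.T@(pp-o0); return o+Rs@[.16,0,0],np.degrees(np.arcsin(-Rs[2,0]))
E
python3 - <<'E'
from h import *
s=sync(); print(tipnow(s))
plan([tipat([.504,.085,.05],1.0),tipat([.504,.085,.0055],1.0)])
E
```

```text
(array([0.47569909, 0.11101735, 0.11390676]), np.float64(-0.06917626708218849))
T [0.21, 0.81, 0.33] R [0.0, -0.01, 0.02] rows 2
      q [19, 38, 96, -11, 48, 24] [] 
  -> at [0.4978 0.2451 0.1015]
T [-0.08, 0.55, -0.0] R [0.0, 0.0, 0.0] rows 1
      q [19, 42, 97, -13, 43, 25] [] 
  -> at [0.498  0.2447 0.057 ]
```

arm_command(translation=[[0.21, 0.81, 0.33], [0.21, 0.81, 0.33], [0.21, 0.81, 0.33], [0.21, 0.81, 0.33]], rotation=[[0, -0.01, 0.02], [0, -0.01, 0.02], [0, -0.01, 0.02], [0, -0.01, 0.02]], grip=[1, 1, 1, 1])

```text
time_s: 12.15
position: [0.4978, 0.2451, 0.1016]
tcp_rot: [[0.051, 0.011, 0.999], [-0.987, -0.153, 0.052], [0.154, -0.988, 0.003]]
force: [-0.0, 0.4, -0.8]
opening: 0.205
```

arm_command(translation=[[-0.03, 0.2, 0], [-0.06, 0.4, 0], [-0.08, 0.5, 0], [-0.08, 0.55, 0], [-0.08, 0.55, 0]], rotation=[[0, 0, 0], [0, 0, 0], [0, 0, 0], [0, 0, 0], [0, 0, 0]], grip=[1, 1, 1, 1, 1])

```text
time_s: 12.65
position: [0.4982, 0.245, 0.0574]
tcp_rot: [[0.051, 0.012, 0.999], [-0.987, -0.153, 0.053], [0.153, -0.988, 0.004]]
force: [-0.0, -0.6, 0.0]
opening: 0.201
```

Run:
```python
from h import *
s=log(); print(s["time_s"],tipnow(s),s["force"],s["moment"])
R,p=load(); print(s["position"]-p)
plan([tipat([.504,.085,.0045],1.0),tipat([.5105,-.058,.0045],1.0)],store=False)
b=cap("scene"); cv2.imwrite("pics/v6.png",cv2.resize(b["image"][140:270,220:420],(800,520),interpolation=2))
```

```text
12.65 (array([0.50543873, 0.08534349, 0.00575278]), np.float64(1.1345213549272024)) [-0.01922204 -0.61480822  0.02751587] [ 0.09375502 -0.09725084 -0.05037853]
[0.0002081  0.00030199 0.00042062]
T [-0.0, 0.01, -0.0] R [0.0, 0.0, 0.0] rows 1
      q [19, 42, 97, -13, 43, 25] [] 
  -> at [0.498  0.2446 0.0562]
T [0.88, 0.14, -0.01] R [0.0, 0.0, 0.0] rows 2
      q [12, 41, 102, -14, 39, 20] [] 
T [0.88, 0.14, -0.01] R [0.0, 0.0, 0.0] rows 2
      q [4, 40, 105, -15, 36, 13] [] 
  -> at [0.504  0.1021 0.0557]
```

View pics/v6.png

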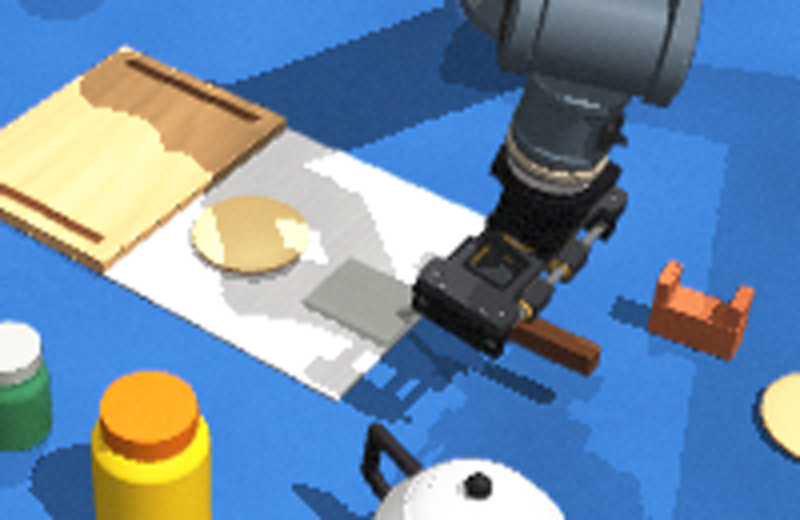

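arm_command(translation=[[0, 0.01, 0], [0.2, 0.045, 0], [0.42, 0.08, 0], [0.65, 0.115, 0], [0.88, 0.15, -0.01]], rotation=[[0, 0, 0], [0, 0, 0], [0, 0, 0], [0, 0, 0], [0, 0, 0]], grip=[1, 1, 1, 1, 1])

```text
time_s: 13.2
position: [0.5014, 0.1717, 0.0564]
tcp_rot: [[0.05, 0.012, 0.999], [-0.987, -0.153, 0.052], [0.154, -0.988, 0.004]]
force: [0.6, 0.3, -1.2]
opening: 0.201
```

arm_command(translation=[[0.14, 0.022, 0], [0.28, 0.044, 0], [0.42, 0.065, 0], [0.56, 0.087, 0], [0.56, 0.087, 0]], rotation=[[0, 0, 0], [0, 0, 0], [0, 0, 0], [0, 0, 0], [0, 0, 0]], grip=[1, 1, 1, 1, 1])

```text
time_s: 13.7
position: [0.5036, 0.1266, 0.056]
tcp_rot: [[0.05, 0.011, 0.999], [-0.987, -0.154, 0.051], [0.154, -0.988, 0.003]]
force: [1.1, -0.3, -1.5]
opening: 0.204
```

Run:
```python
from h import *
s=sync(); print(s["time_s"],tipnow(s),s["force"],s["moment"])
plan([tipat([.510,-.061,.0045],1.0)],store=False)
b=cap("scene"); a=cap("top")
cv2.imwrite("pics/v7.png",np.hstack([cv2.resize(b["image"][140:260,220:380],(480,360),interpolation=2),cv2.resize(a["image"][160:250,190:310],(320,360),interpolation=2)]))
```

```text
13.7 (array([ 0.51050117, -0.03306412,  0.00441357]), np.float64(1.1070160428587992)) [ 1.13302343 -0.34315084 -1.5237185 ] [ 0.14658574 -0.0697911  -0.02738902]
T [0.34, 0.06, -0.02] R [0.0, 0.0, 0.0] rows 1
      q [4, 40, 105, -15, 35, 13] [] 
  -> at [0.5034 0.099  0.0555]
```

View pics/v7.png

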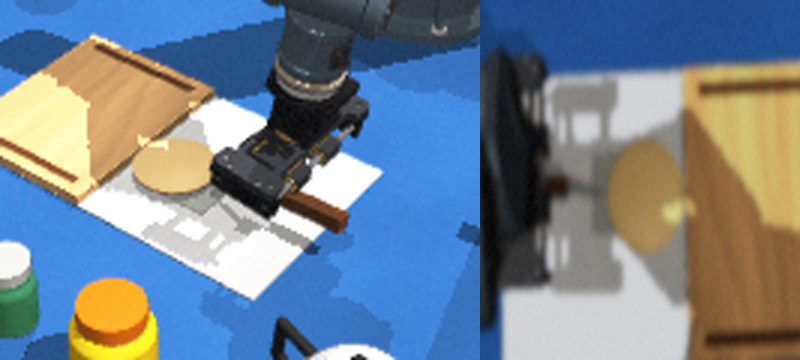

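The biscuit is butted against the step with the blade partly under it (blade rear visible at the (600,210) side of the right crop). I'll advance about 26 mm more.

arm_command(translation=[[0.1, 0.017, 0], [0.2, 0.033, 0], [0.28, 0.047, -0.01], [0.33, 0.055, -0.01], [0.33, 0.055, -0.01]], rotation=[[0, 0, 0], [0, 0, 0], [0, 0, 0], [0, 0, 0], [0, 0, 0]], grip=[1, 1, 1, 1, 1])

```text
time_s: 14.3
position: [0.5039, 0.1003, 0.0557]
tcp_rot: [[0.05, 0.011, 0.999], [-0.987, -0.154, 0.051], [0.154, -0.988, 0.003]]
force: [0.1, -0.5, -1.3]
opening: 0.206
```

Run:
```python
from h import *
s=sync(); print(s["time_s"],tipnow(s),s["force"],s["moment"])
w=[tipat([.510,-.060,.006],12),tipat([.510,-.060,.008],24),tipat([.510,-.060,.010],36)]
plan(w,amax=13,deg=3.5)
```

```text
14.3 (array([ 0.51092103, -0.05937176,  0.00406807]), np.float64(1.1057329960416895)) [ 0.1449621  -0.52848527 -1.30182276] [ 0.08838153 -0.05018806 -0.02830494]
T [0.22, -0.36, -0.0] R [0.0, 0.0, 0.18] rows 4
      q [-4, 36, 106, 3, 38, -9] [] 
  -> at [0.5045 0.0874 0.0868]
T [0.24, -0.39, -0.0] R [0.0, 0.0, 0.2] rows 4
      q [-13, 34, 105, 19, 46, -29] [] 
  -> at [0.5054 0.0671 0.1174]
T [0.23, -0.4, -0.01] R [0.0, 0.0, 0.2] rows 4
      q [-22, 34, 104, 28, 57, -43] [] 
  -> at [0.5059 0.0416 0.144 ]
```

arm_command(translation=[[0.05, -0.09, 0], [0.1, -0.18, 0], [0.16, -0.27, 0], [0.22, -0.36, 0], [0.22, -0.36, 0]], rotation=[[0, 0, 0.045], [0, 0, 0.09], [0, 0, 0.135], [0, 0, 0.18], [0, 0, 0.18]], grip=[1, 1, 1, 1, 1])

```text
time_s: 14.8
position: [0.5053, 0.0871, 0.0876]
tcp_rot: [[0.049, 0.003, 0.999], [-0.998, 0.035, 0.049], [-0.035, -0.999, 0.005]]
force: [-0.4, -0.0, -2.3]
opening: 0.203
```

arm_command(translation=[[0.05, -0.1, 0], [0.11, -0.2, 0], [0.17, -0.29, 0], [0.24, -0.39, 0], [0.24, -0.39, 0]], rotation=[[0, 0, 0.05], [0, 0, 0.1], [0, 0, 0.15], [0, 0, 0.2], [0, 0, 0.2]], grip=[1, 1, 1, 1, 1])

```text
time_s: 15.3
position: [0.5059, 0.0669, 0.1174]
tcp_rot: [[0.049, -0.009, 0.999], [-0.969, 0.24, 0.049], [-0.241, -0.971, 0.003]]
force: [0.0, 0.7, -3.2]
opening: 0.205
```

Run:
```python
from h import *
s=sync(); print(s["time_s"],tipnow(s),s["force"],s["moment"])
b=cap("scene"); a=cap("top")
cv2.imwrite("pics/v8.png",np.hstack([cv2.resize(b["image"][120:240,220:380],(480,360),interpolation=2),cv2.resize(a["image"][160:250,190:310],(320,360),interpolation=2)]))
plan([tipat([.510,-.060,.009],36),tipat([.510,-.060,.011],48),tipat([.510,-.060,.012],60)],amax=13,deg=3.5)
```

```text
15.3 (array([ 0.51122246, -0.06034523,  0.00790392]), np.float64(23.885506183905857)) [ 0.036352    0.65665722 -3.22826232] [ 0.0698813  -0.12860135 -0.00592752]
T [0.23, -0.38, -0.01] R [0.0, 0.0, 0.2] rows 4
      q [-21, 34, 104, 28, 57, -43] [] 
  -> at [0.5063 0.0417 0.1425]
T [0.23, -0.4, -0.0] R [0.0, 0.0, 0.2] rows 4
      q [-29, 36, 101, 34, 69, -52] [] 
  -> at [0.5077 0.0112 0.1632]
T [0.23, -0.37, -0.0] R [0.0, 0.0, 0.2] rows 4
      q [-36, 40, 97, 37, 81, -58] [] 
  -> at [ 0.5093 -0.0214  0.1752]
```

View pics/v8.png

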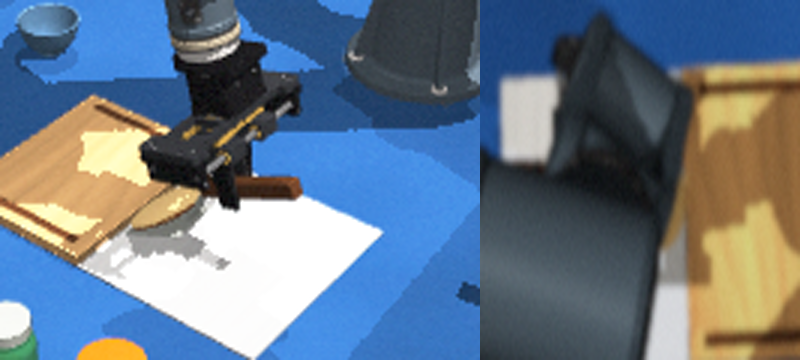

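The biscuit is tilting up with the blade, front rim in the step. Continuing to 60°.

arm_command(translation=[[0.05, -0.1, 0], [0.11, -0.19, 0], [0.17, -0.29, 0], [0.23, -0.38, 0]], rotation=[[0, 0, 0.05], [0, 0, 0.1], [0, 0, 0.15], [0, 0, 0.2]], grip=[1, 1, 1, 1])

```text
time_s: 15.8
position: [0.506, 0.0438, 0.1422]
tcp_rot: [[0.049, -0.022, 0.999], [-0.897, 0.438, 0.054], [-0.439, -0.899, 0.002]]
force: [0.1, -0.3, -2.5]
opening: 0.204
```

arm_command(translation=[[0.05, -0.1, 0], [0.11, -0.2, 0], [0.17, -0.3, 0], [0.23, -0.4, 0]], rotation=[[0, 0, 0.05], [0, 0, 0.1], [0, 0, 0.15], [0, 0, 0.2]], grip=[1, 1, 1, 1])

```text
time_s: 16.2
position: [0.5076, 0.0131, 0.1626]
tcp_rot: [[0.043, -0.033, 0.999], [-0.787, 0.615, 0.054], [-0.616, -0.788, 0.001]]
force: [-0.2, 0.8, -3.2]
opening: 0.201
```

arm_command(translation=[[0.05, -0.09, 0], [0.11, -0.18, 0], [0.17, -0.28, 0], [0.23, -0.37, 0], [0.23, -0.37, 0]], rotation=[[0, 0, 0.05], [0, 0, 0.1], [0, 0, 0.15], [0, 0, 0.2], [0, 0, 0.2]], grip=[1, 1, 1, 1, 1])

```text
time_s: 16.7
position: [0.5098, -0.0209, 0.1736]
tcp_rot: [[0.033, -0.039, 0.999], [-0.643, 0.764, 0.052], [-0.765, -0.644, 0.0]]
force: [-1.4, 1.4, -0.9]
opening: 0.208
```

Run:
```python
from h import *
s=sync(); print(s["time_s"],tipnow(s),s["force"],s["moment"])
b=cap("scene"); a=cap("top")
for n in("scene","top"):
  print(n,[(round(r["conf"],2),(np.array(r["point"])*[512,384]).round()) for r in models.spot_point(n,"biscuit_center")],[(round(r["conf"],2),(np.array(r["extent"])*[512,384,512,384]).round()) for r in models.recognise(n,"biscuit")])
cv2.imwrite("pics/v9.png",np.hstack([cv2.resize(b["image"][120:240,200:360],(480,360),interpolation=2),cv2.resize(a["image"][160:250,210:330],(320,360),interpolation=2)]))
plan([tipat([.510,-.060,.013],72),tipat([.510,-.060,.014],84),tipat([.510,-.061,.015],95)],amax=13,deg=3.5)
```

```text
16.7 (array([ 0.51053422, -0.05962358,  0.01021077]), np.float64(59.8770129150045)) [-1.37073231  1.37497334 -0.898012  ] [-0.44090549 -0.08024883  0.02432827]
scene [(0.92, array([426., 246.])), (0.75, array([180., 192.])), (0.7, array([270., 183.])), (0.39, array([273., 189.]))] [(0.84, array([409., 236., 444., 256.])), (0.67, array([166., 181., 193., 201.])), (0.6, array([264., 171., 280., 194.])), (0.25, array([268., 142., 292., 195.]))]
top [(0.85, array([332., 152.])), (0.77, array([108., 243.])), (0.39, array([267., 216.]))] [(0.82, array([321., 139., 346., 162.])), (0.71, array([ 96., 231., 125., 259.]))]
T [0.22, -0.4, -0.01] R [0.01, 0.0, 0.2] rows 4
      q [-41, 46, 93, 40, 93, -62] [] 
  -> at [ 0.5109 -0.0567  0.1808]
T [0.22, -0.37, -0.0] R [0.0, 0.0, 0.2] rows 4
      q [-45, 52, 88, 42, 104, -64] [] 
  -> at [ 0.5124 -0.0911  0.1792]
T [0.21, -0.36, -0.0] R [0.0, 0.0, 0.19] rows 4
      q [-47, 59, 83, 45, 114, -65] [] 
  -> at [ 0.5138 -0.1234  0.171 ]
```

View pics/v9.png

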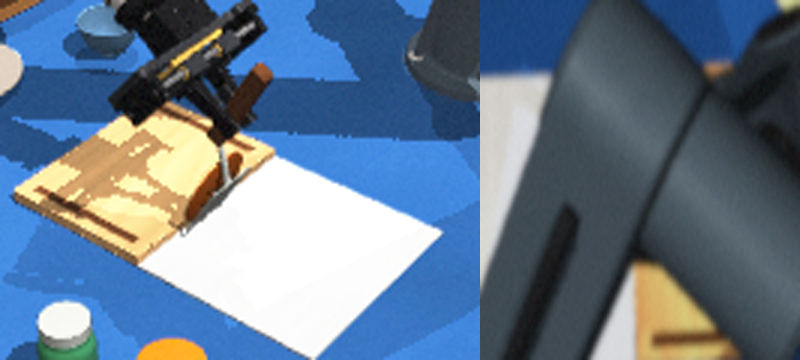

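The biscuit stands tilted at about 60°, browned side toward the blade. I'll continue past vertical, raising the tip slightly so nothing is squeezed.

Run:
```python
from h import *
s=sync(); print(tipnow(s),s["force"],s["moment"])
plan([tipat([.510,-.058,.015],72),tipat([.510,-.058,.019],84),tipat([.510,-.062,.022],96)],amax=13,deg=3.5)
```

```text
(array([ 0.5108836 , -0.05812887,  0.01182635]), np.float64(59.87411891859873)) [-0.69917758  0.6252487  -2.19752477] [-0.52521991 -0.11040622  0.08619818]
T [0.21, -0.4, -0.01] R [0.01, 0.01, 0.2] rows 4
      q [-41, 46, 93, 40, 93, -61] [] 
  -> at [ 0.5107 -0.0547  0.183 ]
T [0.19, -0.39, 0.0] R [0.0, 0.0, 0.2] rows 4
      q [-45, 52, 88, 42, 104, -63] [] 
  -> at [ 0.5121 -0.0894  0.1843]
T [0.22, -0.43, 0.0] R [0.0, 0.0, 0.2] rows 4
      q [-48, 59, 83, 45, 114, -64] [] 
  -> at [ 0.5136 -0.1273  0.1769]
```

arm_command(translation=[[0.05, -0.1, 0], [0.1, -0.2, 0], [0.16, -0.3, 0], [0.21, -0.4, -0.01]], rotation=[[0, 0, 0.05], [0, 0, 0.1], [0, 0, 0.15], [0.01, 0.01, 0.2]], grip=[1, 1, 1, 1])

```text
time_s: 17.4
position: [0.5112, -0.055, 0.1835]
tcp_rot: [[0.019, -0.033, 0.999], [-0.468, 0.883, 0.038], [-0.884, -0.468, 0.001]]
force: [0.3, 1.7, -1.6]
opening: 0.203
```

arm_command(translation=[[0.05, -0.1, 0], [0.1, -0.2, 0], [0.14, -0.29, 0], [0.19, -0.39, 0], [0.19, -0.39, 0]], rotation=[[0, 0, 0.05], [0, 0, 0.1], [0, 0, 0.15], [0, 0, 0.2], [0, 0, 0.2]], grip=[1, 1, 1, 1, 1])

```text
time_s: 17.9
position: [0.5124, -0.0909, 0.1834]
tcp_rot: [[0.01, -0.035, 0.999], [-0.275, 0.961, 0.037], [-0.961, -0.275, -0.0]]
force: [-0.5, 1.2, -0.6]
opening: 0.205
```

Run:
```python
from h import *
s=sync(); print(s["time_s"],tipnow(s),s["force"],s["moment"])
b=cap("scene"); c=cap("wrist"); 
for n in("scene","wrist"):
  print(n,[(round(r["conf"],2),(np.array(r["extent"])*[512,384,512,384]).round()) for r in models.recognise(n,"biscuit")])
cv2.imwrite("pics/v10.png",np.hstack([cv2.resize(b["image"][120:240,200:360],(480,360),interpolation=2),cv2.resize(c["image"],(320,240))[:,:] if 0 else cv2.copyMakeBorder(cv2.resize(c["image"],(320,240)),0,120,0,0,cv2.BORDER_CONSTANT)]))
plan([tipat([.510,-.062,.022],96)],amax=13,deg=3.5)
```

```text
17.9 (array([ 0.50992915, -0.05958961,  0.01841896]), np.float64(83.97216192015483)) [-0.52326345  1.23677604 -0.5738062 ] [-0.33769434 -0.10809542 -0.04883434]
scene [(0.79, array([165., 185., 196., 203.])), (0.77, array([408., 236., 445., 257.])), (0.53, array([254., 165., 271., 192.]))]
wrist [(0.59, array([205., 140., 240., 158.])), (0.59, array([323., 110., 396., 186.]))]
T [0.2, -0.41, 0.0] R [-0.01, 0.0, 0.2] rows 4
      q [-47, 59, 83, 45, 115, -64] [] 
  -> at [ 0.5137 -0.1268  0.1771]
```

arm_command(translation=[[0.05, -0.1, 0], [0.1, -0.2, 0], [0.15, -0.31, 0], [0.2, -0.41, 0], [0.2, -0.41, 0]], rotation=[[0, 0, 0.05], [0, 0, 0.1], [0, 0, 0.15], [0, 0, 0.2], [0, 0, 0.2]], grip=[1, 1, 1, 1, 1])

```text
time_s: 18.6
position: [0.5138, -0.1266, 0.1767]
tcp_rot: [[0.003, -0.037, 0.999], [-0.071, 0.997, 0.037], [-0.997, -0.071, 0.0]]
force: [-0.5, 1.0, -0.8]
opening: 0.202
```

Run:
```python
from h import *
s=sync(); print(s["time_s"],tipnow(s),s["force"],s["moment"])
b=cap("scene"); c=cap("wrist"); 
for n in("scene","wrist"):
  print(n,[(round(r["conf"],2),(np.array(r["extent"])*[512,384,512,384]).round()) for r in models.recognise(n,"biscuit")])
cv2.imwrite("pics/v10.png",np.hstack([cv2.resize(b["image"][120:240,200:360],(480,360),interpolation=2),cv2.copyMakeBorder(cv2.resize(c["image"],(320,240)),0,120,0,0,cv2.BORDER_CONSTANT)]))
plan([tipat([.510,-.068,.024],108)],amax=13,deg=3.5)
```

```text
18.6 (array([ 0.5100341 , -0.06201828,  0.02168444]), np.float64(84.13202112401787)) [-0.50969555  0.99440688 -0.84257019] [-0.75943253 -0.10263988 -0.0546341 ]
scene [(0.95, array([409., 234., 443., 256.])), (0.49, array([164., 183., 193., 201.])), (0.48, array([248., 173., 262., 194.]))]
wrist [(0.81, array([211., 181., 242., 198.]))]
T [0.22, -0.45, 0.0] R [-0.01, 0.0, 0.2] rows 4
      q [-49, 67, 77, 48, 125, -64] [] 
  -> at [ 0.5151 -0.1638  0.1617]
```

arm_command(translation=[[0.05, -0.11, 0], [0.11, -0.22, 0], [0.16, -0.33, 0], [0.22, -0.45, 0], [0.22, -0.45, 0]], rotation=[[0, 0, 0.05], [0, 0, 0.1], [0, 0, 0.15], [0, 0, 0.2], [0, 0, 0.2]], grip=[1, 1, 1, 1, 1])

```text
time_s: 19.3
position: [0.515, -0.1634, 0.162]
tcp_rot: [[-0.005, -0.037, 0.999], [0.139, 0.99, 0.037], [-0.99, 0.139, -0.0]]
force: [-0.1, 0.3, -0.9]
opening: 0.203
```

Run:
```python
from h import *
s=sync(); print(s["time_s"],tipnow(s),s["force"],s["moment"])
b=cap("scene"); c=cap("wrist"); 
for n in("scene","wrist"):
  print(n,[(round(r["conf"],2),(np.array(r["extent"])*[512,384,512,384]).round()) for r in models.recognise(n,"biscuit")])
cv2.imwrite("pics/v10.png",np.hstack([cv2.resize(b["image"][120:240,190:350],(480,360),interpolation=2),cv2.copyMakeBorder(cv2.resize(c["image"],(320,240)),0,120,0,0,cv2.BORDER_CONSTANT)]))
plan([tipat([.510,-.078,.026],118)],amax=13,deg=3.5,store=False)
```

```text
19.3 (array([ 0.51008027, -0.06773963,  0.02398493]), np.float64(72.03301983124538)) [-0.10704999  0.27024948 -0.87699731] [-0.63414348 -0.14249222 -0.02133439]
scene [(0.68, array([165., 184., 193., 200.])), (0.66, array([246., 173., 257., 195.])), (0.64, array([411., 235., 443., 255.])), (0.23, array([311., 246., 377., 311.]))]
wrist [(0.42, array([219., 223., 232., 235.]))]
T [0.15, -0.44, 0.0] R [-0.01, 0.0, 0.17] rows 3
      q [-50, 73, 71, 52, 134, -61] [] 
  -> at [ 0.5162 -0.1965  0.1452]
```

View pics/v10.png

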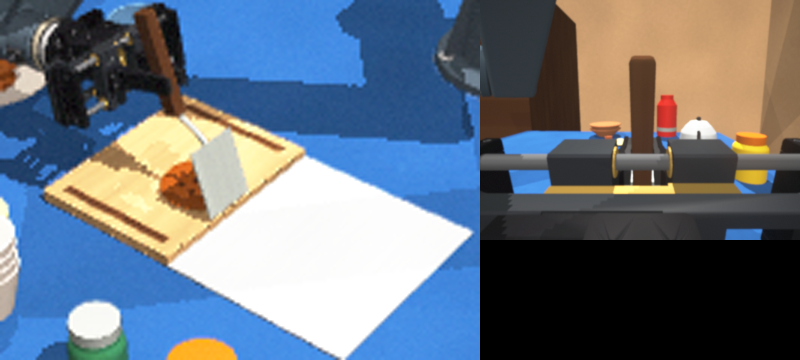

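The biscuit now lies on the board, browned and dotted side up, around (185,185) in the left crop with the blade behind it. I'll back away and measure any overhang.

Run:
```python
from h import *
sync()
plan([tipat([.510,-.015,.06],100),tipat([.507,.05,.06],45)],amax=25)
```

```text
T [-0.45, 0.97, 0.02] R [0.0, 0.0, -0.13] rows 2
      q [-45, 57, 86, 49, 116, -64] [] 
  -> at [ 0.514  -0.0909  0.2099]
T [0.01, 0.92, -0.01] R [0.0, 0.0, -0.31] rows 3
      q [-40, 47, 95, 46, 98, -62] [] 
T [-0.29, 0.87, -0.0] R [0.0, 0.0, -0.3] rows 3
      q [-30, 37, 101, 43, 81, -55] [] 
T [-0.54, 0.75, -0.01] R [0.0, -0.01, -0.31] rows 3
      q [-16, 29, 103, 37, 65, -40] [] 
  -> at [0.504  0.1297 0.208 ]
```

arm_command(translation=[[-0.2, 0.4, 0.01], [-0.35, 0.75, 0.01], [-0.45, 0.97, 0.02]], rotation=[[0, 0, 0], [0, 0, -0.06], [0, 0, -0.13]], grip=[1, 1, 1])

```text
time_s: 19.8
position: [0.5134, -0.0894, 0.2103]
tcp_rot: [[0.0, -0.039, 0.999], [0.0, 0.999, 0.039], [-1.0, 0.0, 0.0]]
force: [0.7, 0.0, -1.6]
opening: 0.202
```

arm_command(translation=[[0.01, 0.92, -0.01], [0.01, 0.92, -0.01], [0.01, 0.92, -0.01], [0.01, 0.92, -0.01]], rotation=[[0, 0, -0.31], [0, 0, -0.31], [0, 0, -0.31], [0, 0, -0.31]], grip=[1, 1, 1, 1])

```text
time_s: 20.2
position: [0.5104, -0.0171, 0.2105]
tcp_rot: [[0.016, -0.036, 0.999], [-0.318, 0.947, 0.04], [-0.948, -0.319, 0.004]]
force: [0.9, -1.5, -1.5]
opening: 0.209
```

arm_command(translation=[[-0.29, 0.87, 0], [-0.29, 0.87, 0], [-0.29, 0.87, 0], [-0.29, 0.87, 0]], rotation=[[0, 0, -0.3], [0, 0, -0.3], [0, 0, -0.3], [0, 0, -0.3]], grip=[1, 1, 1, 1])

```text
time_s: 20.6
position: [0.508, 0.0551, 0.2088]
tcp_rot: [[0.024, -0.03, 0.999], [-0.593, 0.804, 0.038], [-0.804, -0.594, 0.002]]
force: [0.1, -1.3, -1.2]
opening: 0.206
```

arm_command(translation=[[-0.54, 0.75, -0.01], [-0.54, 0.75, -0.01], [-0.54, 0.75, -0.01], [-0.54, 0.75, -0.01], [-0.54, 0.75, -0.01]], rotation=[[0, -0.01, -0.31], [0, -0.01, -0.31], [0, -0.01, -0.31], [0, -0.01, -0.31], [0, -0.01, -0.31]], grip=[1, 1, 1, 1, 1])

```text
time_s: 21.1
position: [0.505, 0.1275, 0.2068]
tcp_rot: [[0.039, -0.019, 0.999], [-0.818, 0.574, 0.043], [-0.574, -0.819, 0.007]]
force: [-0.4, -0.1, -1.5]
opening: 0.208
```

```bash
cat > meas.py <<'E'
from h import *
def meas(n,zr=.023):
    c=cap(n); im=c["image"]; cv2.imwrite(f"pics/m_{n}.png",im); hsv=cv2.cvtColor(im,cv2.COLOR_BGR2HSV)
    roi=np.zeros(im.shape[:2],np.uint8); B=[[.37,-.28,.016],[.62,-.27,.016],[.62,0,.016],[.37,0,.016]]
    cv2.fillConvexPoly(roi,proj(c,B).astype(np.int32),1)
    m=(roi>0)&((hsv[...,0]<13)|(hsv[...,0]>170))&(hsv[...,1]>150)&(hsv[...,2]>60)
    m=cv2.morphologyEx(m.astype(np.uint8),cv2.MORPH_CLOSE,np.ones((5,5))); m=cv2.morphologyEx(m,cv2.MORPH_OPEN,np.ones((5,5)))
    k,l,st,ce=cv2.connectedComponentsWithStats(m)
    if k<2: print(n,"none"); return
    i=1+st[1:,4].argmax(); cn=max(cv2.findContours((l==i).astype(np.uint8),0,1)[0],key=len)[:,0]
    W=np.array([onz(c,q,zr)[:2] for q in cn]); o=np.array([.488,-.0719]); a=np.radians(2.6); M=np.array([[np.cos(a),np.sin(a)],[-np.sin(a),np.cos(a)]])
    w=(W-o)@M.T; print(n,st[i],"station frame x",w[:,0].min().round(4),w[:,0].max().round(4),"y",w[:,1].min().round(4),w[:,1].max().round(4))
if __name__=="__main__":
    s=sync(); print(s["time_s"],tipnow(s),s["force"])
    for n in("scene","top"): meas(n)
    print([(round(r["conf"],2),(np.array(r["extent"])*[512,384,512,384]).round()) for r in models.recognise("scene","biscuit")])
E
python3 meas.py
```

```text
21.1 (array([0.50804842, 0.04816399, 0.0588472 ]), np.float64(44.99165181464447)) [-0.39156137 -0.12362627 -1.50132791]
scene [244 173  27  17 362] station frame x -0.0354 0.0624 y -0.0955 0.0015
top [274 197  21  26 400] station frame x -0.0314 0.0563 y -0.0921 -0.0207
[(0.79, array([163., 182., 195., 201.])), (0.71, array([244., 173., 271., 195.])), (0.57, array([409., 233., 444., 256.])), (0.45, array([246., 232., 274., 283.])), (0.29, array([205., 150., 346., 238.]))]
```

The biscuit is flat and browned side up, but its rim is right at the board's edge (station y from -0.096 to +0.001). I'll push it about 33 mm further with the vertical blade.

Run:
```python
from h import *
sync()
plan([tipat([.505,-.01,.05],92)],amax=25)
plan([tipat([.505,-.050,.0195],92)],amax=25)
plan([tipat([.507,-.102,.0195],92)],mm=15)
```

```text
T [0.97, -0.7, -0.03] R [0.0, 0.0, 0.39] rows 3
      q [-34, 40, 99, 44, 86, -58] [] 
T [0.31, -0.51, -0.01] R [0.0, 0.0, 0.2] rows 2
      q [-39, 46, 95, 45, 97, -62] [] 
T [0.19, -0.57, -0.02] R [0.0, 0.0, 0.19] rows 2
      q [-44, 53, 90, 46, 109, -64] [] 
  -> at [ 0.5079 -0.0641  0.2093]
T [0.45, -0.44, -0.02] R [0.0, 0.0, 0.0] rows 2
      q [-46, 56, 86, 44, 110, -65] [] 
  -> at [ 0.5082 -0.1041  0.1786]
T [0.09, -0.64, -0.0] R [0.0, 0.0, 0.0] rows 4
      q [-49, 58, 81, 42, 114, -64] [] 
  -> at [ 0.5103 -0.1558  0.1788]
```

arm_command(translation=[[0.32, -0.23, -0.01], [0.64, -0.46, -0.02], [0.97, -0.7, -0.03], [0.97, -0.7, -0.03]], rotation=[[0, 0, 0.13], [0, 0, 0.26], [0, 0, 0.39], [0, 0, 0.39]], grip=[1, 1, 1, 1])

```text
time_s: 21.65
position: [0.5082, 0.0259, 0.2052]
tcp_rot: [[0.023, -0.026, 0.999], [-0.523, 0.852, 0.034], [-0.852, -0.524, 0.006]]
force: [0.3, 1.4, -0.3]
opening: 0.204
```

arm_command(translation=[[0.15, -0.25, 0], [0.31, -0.51, -0.01], [0.31, -0.51, -0.01]], rotation=[[0, 0, 0.1], [0, 0, 0.2], [0, 0, 0.2]], grip=[1, 1, 1])

```text
time_s: 21.95
position: [0.5084, -0.0189, 0.2063]
tcp_rot: [[0.019, -0.034, 0.999], [-0.335, 0.941, 0.038], [-0.942, -0.335, 0.006]]
force: [0.2, -0.3, -1.3]
opening: 0.204
```

arm_command(translation=[[0.1, -0.28, -0.01], [0.19, -0.57, -0.02], [0.19, -0.57, -0.02], [0.19, -0.57, -0.02]], rotation=[[0, 0, 0.1], [0, 0, 0.19], [0, 0, 0.19], [0, 0, 0.19]], grip=[1, 1, 1, 1])

```text
time_s: 22.35
position: [0.5078, -0.0626, 0.2098]
tcp_rot: [[0.013, -0.042, 0.999], [-0.143, 0.989, 0.043], [-0.99, -0.144, 0.007]]
force: [-0.6, 0.5, -1.5]
opening: 0.201
```

arm_command(translation=[[0.15, -0.15, 0], [0.3, -0.3, -0.01], [0.45, -0.44, -0.02], [0.45, -0.44, -0.02], [0.45, -0.44, -0.02]], rotation=[[0, 0, 0], [0, 0, 0], [0, 0, 0], [0, 0, 0], [0, 0, 0]], grip=[1, 1, 1, 1, 1])

```text
time_s: 22.85
position: [0.5082, -0.1027, 0.1796]
tcp_rot: [[0.014, -0.043, 0.999], [-0.142, 0.989, 0.044], [-0.99, -0.143, 0.008]]
force: [0.5, 0.3, -0.7]
opening: 0.204
```

Run:
```python
from h import *
s=sync(); print(s["time_s"],tipnow(s),s["force"])
plan([tipat([.507,-.102,.0192],92)],mm=15)
```

```text
22.85 (array([ 0.50576663, -0.04929773,  0.02033718]), np.float64(88.20380458092131)) [ 0.46826654  0.27836494 -0.6729815 ]
T [0.11, -0.66, -0.0] R [0.0, 0.01, 0.0] rows 4
      q [-49, 58, 81, 42, 114, -63] [] 
  -> at [ 0.5106 -0.1562  0.1784]
```

arm_command(translation=[[0.02, -0.13, 0], [0.05, -0.27, 0], [0.07, -0.4, 0], [0.09, -0.54, 0], [0.11, -0.66, 0]], rotation=[[0, 0, 0], [0, 0, 0], [0, 0, 0], [0, 0, 0], [0, 0.01, 0]], grip=[1, 1, 1, 1, 1])

```text
time_s: 23.35
position: [0.5108, -0.157, 0.1789]
tcp_rot: [[0.004, -0.043, 0.999], [-0.143, 0.989, 0.043], [-0.99, -0.143, -0.002]]
force: [-0.2, 0.5, -0.9]
opening: 0.201
```

arm_command(translation=[[0, 0, 0], [0, 0.3, 0], [-0.2, 0.6, 0], [-0.4, 0.9, 0], [-0.4, 0.9, 0]], rotation=[[0, 0, 0], [0, 0, 0], [0, 0, 0], [0, 0, 0], [0, 0, 0]], grip=[1, 1, 1, 1, 1])

```text
time_s: 23.85
position: [0.5065, -0.077, 0.2017]
tcp_rot: [[0.003, -0.047, 0.999], [-0.141, 0.989, 0.047], [-0.99, -0.141, -0.003]]
force: [-0.9, -0.1, -1.6]
opening: 0.203
```

```bash
python3 meas.py
python3 - <<'E'
from h import *
plan([tipat([.507,.05,.07],45),tipat([.50,.10,.10],0)],amax=25)
E
```

```text
23.85 (array([ 0.50215108, -0.02347377,  0.04251665]), np.float64(88.14002380688817)) [-0.91483438 -0.0540119  -1.57386252]
scene [237 170  25  16 338] station frame x -0.0364 0.0606 y -0.1332 -0.0363
top none
[(0.97, array([409., 235., 445., 256.])), (0.89, array([239., 168., 264., 188.])), (0.66, array([163., 183., 195., 201.]))]
T [-0.19, 0.84, 0.03] R [0.0, 0.0, -0.26] rows 2
      q [-38, 44, 96, 44, 94, -61] [] 
T [-0.41, 0.76, 0.03] R [0.0, 0.0, -0.26] rows 2
      q [-29, 35, 101, 42, 80, -53] [] 
T [-0.59, 0.62, 0.03] R [0.01, 0.0, -0.26] rows 2
      q [-16, 28, 103, 37, 66, -39] [] 
  -> at [0.5042 0.129  0.2178]
T [-0.43, 0.83, -0.04] R [0.0, 0.0, -0.38] rows 3
      q [3, 28, 101, 16, 52, -9] [] 
T [-0.71, 0.6, -0.03] R [0.0, -0.01, -0.37] rows 3
      q [21, 34, 94, -12, 55, 25] [] 
  -> at [0.4936 0.2607 0.1484]
```

Wholly on the board now (y -0.133 to -0.036 of -0.2 to 0). Returning the spatula.

arm_command(translation=[[-0.19, 0.84, 0.03], [-0.19, 0.84, 0.03], [-0.19, 0.84, 0.03]], rotation=[[0, 0, -0.26], [0, 0, -0.26], [0, 0, -0.26]], grip=[1, 1, 1])

```text
time_s: 24.3
position: [0.5064, -0.0091, 0.2074]
tcp_rot: [[0.018, -0.043, 0.999], [-0.405, 0.913, 0.047], [-0.914, -0.405, -0.001]]
force: [-0.1, -0.2, -1.2]
opening: 0.205
```

arm_command(translation=[[-0.41, 0.76, 0.03], [-0.41, 0.76, 0.03], [-0.41, 0.76, 0.03]], rotation=[[0, 0, -0.26], [0, 0, -0.26], [0, 0, -0.26]], grip=[1, 1, 1])

```text
time_s: 24.6
position: [0.5057, 0.0598, 0.2126]
tcp_rot: [[0.03, -0.037, 0.999], [-0.635, 0.771, 0.047], [-0.772, -0.635, -0.001]]
force: [0.3, -0.1, -0.5]
opening: 0.204
```

arm_command(translation=[[-0.59, 0.62, 0.03], [-0.59, 0.62, 0.03], [-0.59, 0.62, 0.03]], rotation=[[0.01, 0, -0.26], [0.01, 0, -0.26], [0.01, 0, -0.26]], grip=[1, 1, 1])

```text
time_s: 24.9
position: [0.5056, 0.1279, 0.2172]
tcp_rot: [[0.037, -0.018, 0.999], [-0.819, 0.573, 0.041], [-0.573, -0.819, 0.007]]
force: [0.2, 0.4, -1.9]
opening: 0.208
```

arm_command(translation=[[-0.43, 0.83, -0.04], [-0.43, 0.83, -0.04], [-0.43, 0.83, -0.04], [-0.43, 0.83, -0.04]], rotation=[[0, 0, -0.38], [0, 0, -0.38], [0, 0, -0.38], [0, 0, -0.38]], grip=[1, 1, 1, 1])

```text
time_s: 25.3
position: [0.5009, 0.1928, 0.1805]
tcp_rot: [[0.04, -0.004, 0.999], [-0.977, 0.211, 0.04], [-0.211, -0.977, 0.004]]
force: [0.4, 0.6, -1.9]
opening: 0.203
```

arm_command(translation=[[-0.71, 0.6, -0.03], [-0.71, 0.6, -0.03], [-0.71, 0.6, -0.03], [-0.71, 0.6, -0.03], [-0.71, 0.6, -0.03]], rotation=[[0, -0.01, -0.37], [0, -0.01, -0.37], [0, -0.01, -0.37], [0, -0.01, -0.37], [0, -0.01, -0.37]], grip=[1, 1, 1, 1, 1])

```text
time_s: 25.8
position: [0.496, 0.2564, 0.1448]
tcp_rot: [[0.045, 0.009, 0.999], [-0.984, -0.172, 0.046], [0.173, -0.985, 0.001]]
force: [0.9, -0.0, -0.1]
opening: 0.2
```

```bash
python3 meas.py
python3 - <<'E'
from h import *
R97=Ro.from_euler("z",9.7,degrees=True).as_matrix()
plan([S2T(R97,[.432,.3555,.10])],amax=24)
E
```

```text
25.8 (array([0.50205747, 0.09574794, 0.09620051]), np.float64(0.02323571328554119)) [ 0.89307449 -0.02981815 -0.12473375]
scene [236 170  26  16 344] station frame x -0.0364 0.0606 y -0.1332 -0.0363
top [279 196  27  26 579] station frame x -0.0296 0.0589 y -0.1304 -0.0391
[(0.71, array([162., 186., 195., 202.])), (0.67, array([237., 168., 263., 190.])), (0.64, array([410., 235., 443., 255.])), (0.47, array([299., 179., 381., 220.]))]
T [-0.25, -0.05, -0.15] R [0.06, -0.32, 0.0] rows 3
      q [23, 34, 96, -13, 51, 10] [] 
T [-0.29, -0.06, -0.06] R [0.06, -0.32, 0.0] rows 3
      q [26, 33, 99, -13, 46, -7] [] 
T [-0.29, -0.06, 0.05] R [0.05, -0.32, 0.0] rows 3
      q [28, 32, 100, -13, 43, -25] [] 
T [-0.25, -0.06, 0.14] R [0.06, -0.32, 0.0] rows 3
      q [29, 31, 102, -10, 39, -45] [] 
T [-0.2, -0.04, 0.22] R [0.06, -0.31, 0.01] rows 3
      q [30, 31, 103, -5, 37, -66] [] 
  -> at [0.4311 0.3564 0.1481]
```

arm_command(translation=[[-0.25, -0.05, -0.15], [-0.25, -0.05, -0.15], [-0.25, -0.05, -0.15], [-0.25, -0.05, -0.15]], rotation=[[0.06, -0.32, 0], [0.06, -0.32, 0], [0.06, -0.32, 0], [0.06, -0.32, 0]], grip=[1, 1, 1, 1])

```text
time_s: 26.35
position: [0.4828, 0.2757, 0.147]
tcp_rot: [[0.368, 0.074, 0.927], [-0.913, -0.16, 0.375], [0.176, -0.984, 0.008]]
force: [0.1, 0.5, -1.7]
opening: 0.203
```

arm_command(translation=[[-0.29, -0.06, -0.06], [-0.29, -0.06, -0.06], [-0.29, -0.06, -0.06], [-0.29, -0.06, -0.06]], rotation=[[0.06, -0.32, 0], [0.06, -0.32, 0], [0.06, -0.32, 0], [0.06, -0.32, 0]], grip=[1, 1, 1, 1])

```text
time_s: 26.75
position: [0.4696, 0.2963, 0.1475]
tcp_rot: [[0.651, 0.127, 0.748], [-0.737, -0.127, 0.664], [0.179, -0.984, 0.011]]
force: [0.2, 0.4, -0.9]
opening: 0.21
```

arm_command(translation=[[-0.29, -0.06, 0.05], [-0.29, -0.06, 0.05], [-0.29, -0.06, 0.05], [-0.29, -0.06, 0.05]], rotation=[[0.05, -0.32, 0], [0.05, -0.32, 0], [0.05, -0.32, 0], [0.05, -0.32, 0]], grip=[1, 1, 1, 1])

```text
time_s: 27.15
position: [0.457, 0.317, 0.1479]
tcp_rot: [[0.86, 0.16, 0.485], [-0.477, -0.087, 0.875], [0.182, -0.983, 0.002]]
force: [-0.5, -0.4, -2.3]
opening: 0.203
```

arm_command(translation=[[-0.25, -0.06, 0.14], [-0.25, -0.06, 0.14], [-0.25, -0.06, 0.14], [-0.25, -0.06, 0.14]], rotation=[[0.06, -0.32, 0], [0.06, -0.32, 0], [0.06, -0.32, 0], [0.06, -0.32, 0]], grip=[1, 1, 1, 1])

```text
time_s: 27.55
position: [0.4444, 0.3369, 0.149]
tcp_rot: [[0.97, 0.18, 0.165], [-0.162, -0.028, 0.986], [0.182, -0.983, 0.002]]
force: [0.5, -0.1, -0.6]
opening: 0.2
```

arm_command(translation=[[-0.2, -0.04, 0.22], [-0.2, -0.04, 0.22], [-0.2, -0.04, 0.22], [-0.2, -0.04, 0.22], [-0.2, -0.04, 0.22]], rotation=[[0.06, -0.31, 0.01], [0.06, -0.31, 0.01], [0.06, -0.31, 0.01], [0.06, -0.31, 0.01], [0.06, -0.31, 0.01]], grip=[1, 1, 1, 1, 1])

```text
time_s: 28.05
position: [0.4313, 0.3573, 0.1492]
tcp_rot: [[0.971, 0.17, -0.165], [0.161, 0.035, 0.986], [0.174, -0.985, 0.006]]
force: [0.4, -0.4, -1.2]
opening: 0.206
```

Run:
```python
from h import *
s=sync(); print(s["time_s"],tipnow(s),s["force"],s["moment"])
# blade as seen vs expected: wrist camera, handle rear end etc.
c=cap("wrist"); b=cap("scene"); cv2.imwrite("pics/w11.png",c["image"])
t,_=tipnow(s); R97=Ro.from_euler("z",9.7,degrees=True).as_matrix(); o=t-R97@[.16,0,0]
for nm,cc in(("wrist",c),("scene",b)):
    print(nm,"expect rear-top, tip, blade corners",proj(cc,[o+R97@v for v in([-.085,0,.056],[.16,0,.002],[.16,.035,.002],[.16,-.035,.002],[.075,.035,.002])]).round(1).tolist(),"rest",proj(cc,[[.365,.344,.056]]).round(1).tolist())
cv2.imwrite("pics/v11.png",np.hstack([cv2.resize(b["image"][160:280,300:460],(480,360),interpolation=2),cv2.copyMakeBorder(cv2.resize(c["image"],(320,240)),0,120,0,0,cv2.BORDER_CONSTANT)]))
R97=Ro.from_euler("z",9.7,degrees=True).as_matrix()
plan([S2T(R97,[.430,.355,.02]),S2T(R97,[.430,.355,.001])])
```

```text
28.05 (array([0.59005856, 0.38278178, 0.10078149]), np.float64(-0.047177945179390904)) [ 0.37344092 -0.41964329 -1.19129005] [ 0.01609521  0.01853259 -0.02729313]
wrist expect rear-top, tip, blade corners [[257.4, 91.2], [259.3, 356.8], [296.0, 356.5], [222.6, 357.2], [301.4, 289.4]] rest [[257.1, 100.4]]
scene expect rear-top, tip, blade corners [[401.4, 182.4], [369.2, 245.6], [381.5, 250.5], [357.1, 240.8], [392.1, 231.4]] rest [[393.9, 210.4]]
T [-0.1, 0.49, -0.01] R [0.0, 0.0, 0.0] rows 1
      q [30, 34, 105, -6, 32, -65] [] 
T [-0.1, 0.5, -0.01] R [0.0, -0.01, 0.0] rows 1
      q [30, 39, 106, -7, 26, -64] [] 
  -> at [0.4295 0.3559 0.0684]
T [-0.05, 0.23, -0.0] R [0.0, 0.0, 0.0] rows 1
      q [30, 41, 106, -8, 24, -63] [] 
  -> at [0.4287 0.3559 0.0496]
```

View pics/v11.png

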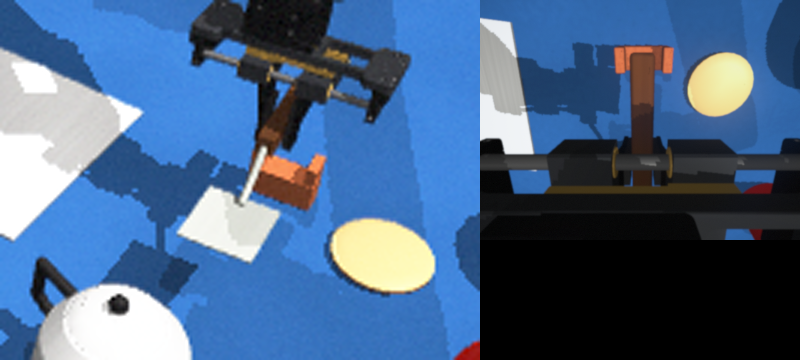

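Handle (643,60 in the right crop) is centred between the lugs (618–670). Lowering.

arm_command(translation=[[-0.05, 0.25, 0], [-0.1, 0.49, -0.01], [-0.1, 0.49, -0.01]], rotation=[[0, 0, 0], [0, 0, 0], [0, 0, 0]], grip=[1, 1, 1])

```text
time_s: 28.45
position: [0.4282, 0.3557, 0.1069]
tcp_rot: [[0.972, 0.165, -0.167], [0.164, 0.032, 0.986], [0.168, -0.986, 0.004]]
force: [-1.7, -0.5, -1.8]
opening: 0.206
```

arm_command(translation=[[-0.03, 0.17, 0], [-0.07, 0.34, 0], [-0.1, 0.5, -0.01], [-0.1, 0.5, -0.01]], rotation=[[0, 0, 0], [0, 0, 0], [0, -0.01, 0], [0, -0.01, 0]], grip=[1, 1, 1, 1])

```text
time_s: 28.85
position: [0.4285, 0.3557, 0.0676]
tcp_rot: [[0.97, 0.168, -0.177], [0.174, 0.034, 0.984], [0.172, -0.985, 0.004]]
force: [0.1, -0.3, -1.4]
opening: 0.203
```

arm_command(translation=[[-0.01, 0.06, 0], [-0.03, 0.12, 0], [-0.04, 0.18, 0], [-0.05, 0.23, 0], [-0.05, 0.23, 0]], rotation=[[0, 0, 0], [0, 0, 0], [0, 0, 0], [0, 0, 0], [0, 0, 0]], grip=[1, 1, 1, 1, 1])

```text
time_s: 29.35
position: [0.4292, 0.3565, 0.0497]
tcp_rot: [[0.969, 0.172, -0.178], [0.174, 0.036, 0.984], [0.176, -0.984, 0.005]]
force: [1.6, 0.6, 2.1]
opening: 0.206
```

Run:
```python
from h import *
s=sync(); print(s["time_s"],tipnow(s),s["force"],s["moment"])
c=cap("wrist"); a=cv2.imread("pics/w4.png")
cv2.imwrite("pics/w12.png",c["image"])
for im in(a,c["image"]): print(im[40:130:6,262].tolist())
d=abs(a.astype(int)-c["image"]).mean(2)[:215]; print("mean diff",d.mean(),"handle zone",d[:,235:290].mean())
```

```text
29.35 (array([0.5877096 , 0.38400726, 0.00155742]), np.float64(-0.14812991688271904)) [1.57316848 0.64503082 2.09159475] [ 0.11641423 -0.11532627  0.00979228]
[[187, 112, 54], [188, 115, 56], [187, 113, 55], [186, 113, 55], [186, 113, 56], [186, 113, 57], [187, 113, 58], [188, 114, 59], [52, 48, 72], [46, 56, 88], [52, 73, 119], [50, 72, 118], [50, 74, 119], [48, 73, 120], [47, 73, 120]]
[[186, 113, 55], [187, 114, 55], [187, 113, 55], [185, 113, 56], [186, 112, 56], [186, 113, 57], [188, 115, 59], [177, 108, 57], [46, 51, 77], [53, 72, 116], [53, 73, 119], [50, 72, 118], [49, 73, 119], [49, 73, 119], [47, 72, 119]]
mean diff 3.3999242974806196 handle zone 6.4468217054263555
```

Contact made (Fz +2 N), so I'll release, retreat upward and go clear.

arm_command(translation=[[0, 0, 0], [0, 0, 0], [0, 0, 0], [0, 0, 0], [0, 0, 0]], rotation=[[0, 0, 0], [0, 0, 0], [0, 0, 0], [0, 0, 0], [0, 0, 0]], grip=[0.3, 0.3, 0, 0, -0.2])

```text
time_s: 29.9
position: [0.428, 0.3559, 0.0494]
tcp_rot: [[0.969, 0.17, -0.178], [0.174, 0.035, 0.984], [0.173, -0.985, 0.004]]
force: [0.8, -0.2, 0.2]
opening: 0.513
```

arm_command(translation=[[0, 0, 0], [0, 0, 0], [0, 0, 0], [0, 0, 0], [0, 0, 0]], rotation=[[0, 0, 0], [0, 0, 0], [0, 0, 0], [0, 0, 0], [0, 0, 0]], grip=[-0.5, -0.5, -0.7, -0.7, -0.7])

```text
time_s: 30.4
position: [0.4282, 0.356, 0.0495]
tcp_rot: [[0.969, 0.17, -0.178], [0.174, 0.035, 0.984], [0.174, -0.985, 0.004]]
force: [0.8, 0.3, 0.5]
opening: 0.838
```

arm_command(translation=[[0.03, -0.2, 0], [0.07, -0.4, 0], [0.1, -0.6, 0], [0.14, -0.8, 0], [0.17, -0.98, 0]], rotation=[[0, 0, 0], [0, 0, 0], [0, 0, 0], [0, 0, 0], [0, 0, 0]], grip=[-0.7, -0.7, -0.7, -0.7, -0.7])

```text
time_s: 30.9
position: [0.4281, 0.3557, 0.1299]
tcp_rot: [[0.969, 0.17, -0.178], [0.174, 0.035, 0.984], [0.174, -0.985, 0.005]]
force: [0.5, 0.3, -0.5]
opening: 0.848
```

Run:
```python
from h import *
s=sync(); print(s["time_s"],s["opening"],s["position"],s["force"])
plan([(sp(9.7,0,0),[.51,.36,.30])],amax=30)
```

```text
30.9 0.8475043242552763 [0.4280675  0.35565705 0.12985352] [ 0.5114235   0.32643052 -0.53431272]
T [0.69, -0.96, -0.06] R [0.0, 0.0, 0.08] rows 2
      q [27, 28, 92, -2, 55, -72] [] 
T [0.3, -0.51, -0.03] R [0.0, 0.0, 0.04] rows 1
      q [26, 27, 86, -1, 64, -74] [] 
T [0.28, -0.51, -0.03] R [0.0, 0.01, 0.05] rows 1
      q [25, 27, 78, 0, 75, -75] [] 
  -> at [0.5102 0.36   0.2997]
```

arm_command(translation=[[0.1, -0.4, 0], [0.4, -0.9, -0.05], [0.69, -0.96, -0.06]], rotation=[[0, 0, 0.03], [0, 0, 0.06], [0, 0, 0.08]], grip=[-0.7, -0.7, -0.7])

```text
time_s: 31.2
position: [0.4713, 0.359, 0.2195]
tcp_rot: [[0.979, 0.095, -0.179], [0.177, 0.024, 0.984], [0.098, -0.995, 0.007]]
force: [1.3, 0.5, 0.6]
opening: 0.849
```

arm_command(translation=[[0.3, -0.51, -0.03], [0.3, -0.51, -0.03]], rotation=[[0, 0, 0.04], [0, 0, 0.04]], grip=[-0.7, -0.7])

```text
time_s: 31.4
position: [0.4967, 0.3607, 0.2634]
tcp_rot: [[0.982, 0.062, -0.176], [0.175, 0.02, 0.984], [0.064, -0.998, 0.008]]
force: [-0.1, -0.1, 0.5]
opening: 0.853
```

arm_command(translation=[[0.28, -0.51, -0.03], [0.28, -0.51, -0.03], [0.28, -0.51, -0.03], [0.28, -0.51, -0.03]], rotation=[[0, 0.01, 0.05], [0, 0.01, 0.05], [0, 0.01, 0.05], [0, 0.01, 0.05]], grip=[-0.7, -0.7, -0.7, -0.7])

```text
time_s: 31.8
position: [0.5091, 0.3597, 0.2977]
tcp_rot: [[0.986, -0.006, -0.168], [0.168, 0.003, 0.986], [-0.006, -1.0, 0.004]]
force: [0.1, -0.7, -0.6]
opening: 0.852
```

```bash
python3 meas.py
python3 - <<'E'
from h import *
s=bot.read_state(); c=cap("wrist"); im=c["image"].astype(int); hsv=cv2.cvtColor(c["image"],cv2.COLOR_BGR2HSV)
m=(hsv[...,1]<75)&(hsv[...,2]>110); m[:140]=0;m[218:]=0;m[:,:225]=0;m[:,310:]=0
m=cv2.morphologyEx(m.astype(np.uint8),cv2.MORPH_OPEN,np.ones((9,9)))
cn=max(cv2.findContours(m,0,1)[0],key=len)[:,0]
W=(np.array([onz(c,q,.002)[:2] for q in cn])*1000).astype(np.float32); print("blade",cv2.minAreaRect(W))
P=np.array([[.347,.342,.056],[.429,.355,.056],[.473,.363,.056]]); print("was handle rear/mid/front ->px",proj(c,P).round(0).tolist())
for t,z in (("spatula",0),("spatula_grip",.045),("spatula_tip",0),("rest",0)):
    for r in models.spot_point("wrist",t)[:1]: q=np.array(r["point"])*[512,384]; print(t,round(r["conf"],2),onz(c,q,z).round(4))
a=cap("scene"); b=cap("top")
o=np.zeros((600,800,3),np.uint8); o[:300,:400]=cv2.resize(c["image"],(400,300)); o[:300,400:]=cv2.resize(a["image"][150:270,340:460],(400,300),interpolation=2)
o[300:,:400]=cv2.resize(a["image"][130:250,180:340],(400,300),interpolation=2); o[300:,400:]=cv2.resize(b["image"],(400,300))
cv2.imwrite("pics/fin.png",o)
E
```

```text
31.8 (array([0.65670804, 0.38376481, 0.22128532]), np.float64(10.282517410890687)) [ 0.06408105 -0.73715876 -0.60800451]
scene [236 170  27  16 346] station frame x -0.0364 0.0606 y -0.1332 -0.0363
top [278 196  28  26 595] station frame x -0.0297 0.0589 y -0.1302 -0.0356
[(0.87, array([239., 170., 263., 189.])), (0.63, array([412., 233., 444., 256.]))]
blade ((544.009765625, 375.6927795410156), (85.60714721679688, 70.97211456298828), 10.31663703918457)
was handle rear/mid/front ->px [[267.0, 40.0], [266.0, 110.0], [266.0, 144.0]]
spatula 0.86 [0.4235 0.358  0.    ]
spatula_grip 0.82 [0.4305 0.3567 0.045 ]
spatula_tip 0.56 [ 0.5822  0.3839 -0.    ]
rest 0.67 [0.3598 0.3464 0.    ]
```

The picture limit is reached, but the numeric check is clear. The blade lies flat within about 1 mm and 0.5° of its start pose, and the biscuit is wholly on the board. Handing in.

```bash
python3 -c "
from rig import bot
print(bot.hand_in())"
```

```text
the job is handed in; nothing more can be done
None
```

The biscuit is turned over onto the board and the spatula is back in its rest; I handed in at about 32 s of the 67 s allowed. I slid the spatula under the biscuit to the step and levered it over past vertical. It landed with its rim right at the board's edge, so I pushed it about 35 mm further with the upright blade.

**Biscuit:** browned, dotted side up. It spans about -133 to -36 mm in y and -36 to +61 mm in x on the board, so it overhangs no edge. The scene and top cameras agree within a few millimetres.

**Spatula:** the blade is flat, within about 1 mm and 0.5° of where it started. With the spatula still raised, the handle was centred between the rest's lugs.

**Forces:** readings stayed within a few newtons throughout, and the arm ended clear of everything.

**Not confirmed by eye:** the 12-picture limit was reached, so I could not view the last picture. The final check rests on these measurements only. I did not measure the other things on the shelf, but nothing in the recorded forces suggested a touch. My first approach, at a 30° tilt, came too close to the wrist's limits, so I switched to 10° before grasping.

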